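# Sleeve a grinding cartridge and lock it in a shaker's collet

## Task

First put the long steel cartridge from the rack fully home into the hexagonal sleeve standing on the bench; then carry the sleeve with the cartridge in it to the shaker, feed it into the open hexagonal collet until it sits on the depth stop, and swing the collet lever all the way closed. Leave the short cartridges, the round sleeve and everything else where they are.

Things in the scene. Friction and masses are not known exactly. Their poses are not given: they have to be found in the camera images.
- long_cartridge_mid (a point): long steel cartridge, a sealed round tube upright in one of the rack's holes, cap up: 100 mm overall, about 0.1 kg; plain body 20 mm diameter, its top 26 mm a screw cap of 26 mm diameter (grasp it there). The point is at its centre, 50 mm above its foot; z runs up towards the cap. It stands 45 mm deep in the rack, so 55 mm show.
- short_cartridge_a_mid (a point): first short steel cartridge: like the long one but 76 mm overall (cap 26 mm diameter, 26 mm long; body 20 mm diameter); stands upright in another hole of the rack and stays there. The point is at its centre, half-way up (38 mm above its foot).
- short_cartridge_b_mid (a point): second short steel cartridge: like the long one but 76 mm overall (cap 26 mm diameter, 26 mm long; body 20 mm diameter); stands upright in another hole of the rack and stays there. The point is at its centre, half-way up (38 mm above its foot).
- rack_top (a point): white fixed rack block, 130 x 130 mm and 55 mm high, with four 22 mm holes 45 mm deep at x, y = +-30 mm (60 mm apart), three of them filled. The point is the centre of its top face; x and y lie along its edges.
- hex_sleeve_mid (a point): hexagonal aluminium sleeve standing on the bench, open end up: 36 mm across flats, 95 mm tall, about 0.2 kg. The point is at its centre, 47.5 mm above its foot; z runs up; its flats' normals lie at 0, 60, 120.. degrees from its x axis. Once filled, carry the pair by the sleeve (the cartridge just stands in it).
- sleeve_mouth (a point): centre of the open top of the hexagonal sleeve: mouth of a blind round-ish bore, 22.5 mm across and 62 mm deep (its floor is 33 mm above the sleeve's foot), with a 3 mm lead-in. A cartridge fully home shows 38 mm above this mouth.
- round_sleeve_mid (a point): round aluminium sleeve standing on the bench, 44 mm diameter, 95 mm tall, with the same bore: the wrong one, does not fit the collet, leave it. The point is at its centre, 47.5 mm above its foot.
- collet_stop (a point): centre of the depth stop, the floor of the shaker's collet, 54 mm above the bench. The shaker is a fixed white box 170 x 150 mm, 50 mm high, with a steel hexagonal collet head (64 mm over flats) on top. z runs up the collet's axis; -x is the shaker's front, roughly towards the robot.
- collet_mouth (a point): centre of the collet's mouth, 50 mm straight above the stop, opening upward: hexagonal hole 38.5 mm across flats when open, with a 5 mm lead-in; its flats' normals lie at 0, 60, 120.. degrees from x. A sleeve fully home shows 45 mm above the mouth. Three of the six walls are jaws that move in about 1 mm as the lever closes.
- clamp_lever (a joint): angle of the collet lever (rad) about the collet's vertical axis: 0 fully open, 1.4 fully closed at its stop, growing anticlockwise seen from above. It starts between 0 and 0.25. Moved by about 2 N at the handle and stays where it is left.
- lever_handle (a point): point on the axis of the lever's upright aluminium round handle, 17 mm below its top and 100 mm from the collet's axis: the handle is 20 mm in diameter and runs from 76 to 152 mm above the bench. With the lever at 0 it lies at 140 degrees from the collet's x axis (anticlockwise from above), with the lever closed at 220 degrees, passing in front of the shaker.
- reagent_bottle: white bottle, 60 mm diameter, 140 mm tall, behind the sleeves; origin at its foot. A bystander.
- ointment_jar: small white jar, 38 mm diameter, 35 mm tall, between the two sleeves; origin at its foot. A bystander.
- tip_box: white box with clear lid, 85 x 120 mm, 53 mm high, near the robot; origin at its underside. A bystander.
- beaker: glass beaker, 64 mm diameter, 75 mm tall, near the robot; origin at its foot. A bystander.
- slide_carton: paper carton, 100 x 70 mm, 45 mm high, at the back; origin at its underside. A bystander.
- cream_jar: white jar, 64 mm diameter, 70 mm tall, at the back; origin at its foot. A bystander.
Not all that is in view belongs to the job. Leave any brown, green or orange look-alike of the part that bears hex_sleeve_mid alone.

How it is judged:
By the outcome, as a careful person would: the job done as asked, in the order asked, and still so for the second after the job is handed in, with the robot touching nothing.
It also fails if it takes over 72 s, if anything falls off the work surface, if the arm or the gripper's body presses on something with over 40 N, if the wrist force passes 120 N, or if a joint passes its speed limit or range.

## Robot

A 6-joint arm with a two-finger parallel gripper is mounted at the origin on the work surface. World frame = base frame: x ahead of the robot, y to its left, z up, the work surface at z = 0. Lengths are in m, angles in degrees, forces in N, time in s.
With the tool pointing down it reaches from about 0.375 to 0.75 m from the base axis. Payload 9 kg.
Tool frame: the origin (TCP) lies on the centre line of the jaws, within the pads' length; the fingertips stand 17 mm ahead of it and the grasp point (between the pads) lies 2 mm behind it (r.tcp_to_tips is the distance from the TCP to the fingertips, in m); z points along the fingers, y is the direction in which the jaws open and shut (so a half turn about z gives the same grasp; the last joint's range is limited). The gripper opens to 85 mm and grips with 20 to 120 N. Pads are 22 mm wide; open, the fingers measure 114 mm over their backs; the gripper's body (76 mm by 85 mm) begins 54 mm behind the grasp point. The pads swing forward as they close: fully open they stand 13 mm farther back than shut.
Start: joints at [-83.978, 5.964, 5.575, 89.605, 0, 77.527], TCP at [0.19, -0.569, 0.217] pointing down, gripper open.
Joint ranges: [-171.21, 171.21], [-48.23, 106.86], [-62.78, 66.21], [-105.2, 120.99], [-86.42, 89.51], [-180, 180]. Speed limits (degrees/s): [127.2, 127.2, 147.25, 180, 180, 180].

## Interface

Orientations are given as [roll, pitch, yaw] about the fixed x, y, z axes, in that order (R = Rz(yaw) Ry(pitch) Rx(roll)).
In Python, from bench import r gives the robot as it stands.
- The arm moves only by the tool arm_command, never from a script. Its argument "series" is a list that holds one entry, the list of rows, each a list of 5 numbers: the opening, from 0 (shut) to 1 (fully open), then the shift along the tool's x, y, z in m, then the turn about the tool's z in degrees. A call has 1 to 5 rows; each row shifts and turns the commanded pose from where the row before left it, along the tool's axes as they then stand; what a row does not reach is not made up. A row lasts 1/12 s, in which the tool goes at most 41.7 mm and 7.16 degrees, less where a joint would pass 70% of its speed; a pose out of reach is approached as far as the arm can. A call with a gripper value outside its range is refused whole. The fingers move at their own pace and stop on an object; "grip_force" is the grip in N (left out, the last holds). Time passes only in rows, so rows that do not move let the fingers close. It gives the time, the measured TCP pose, the force and the opening at its end, in the units of the state.
- r.get_state(): the state, without advancing time (a new reading comes with each control period).
- r.capture(name): name is "side" or "top" or "wrist"; returns the picture (400x640x3 uint8, red, green, blue); there is no depth.
- r.calibration(name): a dict with "fovy" (degrees; the focal length in pixels is half the picture's height over the tangent of half this angle, whatever the lens; pixels are square), "cx", "cy" (the principal point, pixels), "k1" (the pictures are not rectified: a ray, as slopes to the right and down, at radius r is drawn at 1 + k1 r^2 times it, then the intrinsics apply), "rvec" (rotation vector, rad) and "tvec" (3), from world to camera coordinates, as OpenCV has them; the wrist camera has in their place "T_tool_cam" (4x4, takes a point from camera to tool coordinates, whose origin is the TCP and whose axes are the flange's). Camera axes: x right, y down, z forward; pixel columns grow to the right and rows downward; lengths in m; the calibration is good to about 2 mm. A picture is of the moment at which its call begins: read the wrist's pose just before it. calibration takes no time and is no camera call.
- r.job_done(): hands the job in, once; it reports no verdict.
The state is a dict: "t": time; "joint_pos": joint angles; "qd": joint speeds; "joint_torque": joint torques, N m; "eef_pos": TCP position; "tool_rot": TCP orientation; "contact_force": force on the tool from outside, world axes, zero at the start; "torque": the same for the moment, N m; "width": finger opening in m.
Only numpy, scipy, OpenCV 4.12 (cv2) and the standard library are available. Lean on these libraries where they do the work, as an engineer would, in place of code of your own. Each camera call takes 0.05 s, during which the arm holds its last target.

## Working session

There is one attempt and no reset: what is moved stays moved. The work goes in short steps, Python scripts to look and compute and a tool call to move; the robot and the scene stay as the last step left them, time stands still between calls to the robot, and variables do not carry over. Pictures are saved under pics/ and viewed, and the job is handed in when it is done.

Besides the shell and the picture viewer there is one more tool, called after ">>>" as name([rows], argument=value, ...), one row to a line, values as JSON. arm_command: Moves the arm, as the interface text tells. Its arguments: {"type":"object","properties":{"series":{"type":"array","items":{"type":"array","items":{"type":"array","items":{"type":"number"}}}},"grip_force":{"type":"number"}},"required":["series"]}

```bash
ls; mkdir -p pics; python3 - <<'E'
from bench import r
import cv2,json
s=r.get_state();print(s)
for n in("side","top","wrist"):
    im=r.capture(n);cv2.imwrite(f"pics/{n}0.png",im[:,:,::-1]);c=r.calibration(n);print(n,c)
print(r.tcp_to_tips)
E
```

```text
pics
{'t': 0.0, 'joint_pos': array([-8.39776787e+01,  6.00014896e+00,  5.52822639e+00,  8.96040674e+01,
       -2.78523853e-04,  7.75287818e+01]), 'qd': array([ 0.00064321,  0.11200829,  0.01288562, -0.13067617,  0.08796289,
       -0.10975709]), 'joint_torque': array([-3.13088662e-03, -5.56931591e+01,  5.03647542e+01,  1.69455522e-02,
       -4.11645742e-04, -1.21007810e-05]), 'eef_pos': array([ 0.19031012, -0.56865892,  0.2158179 ]), 'tool_rot': array([-1.79925743e+02, -1.61380101e-02,  1.84935292e+01]), 'contact_force': array([-0.75212343, -0.09698368, -0.09628389]), 'torque': array([0.02119313, 0.04502926, 0.01684235]), 'width': 0.08529710662551061}
side {'fovy': 51.682361035614576, 'cx': 320.19351431235145, 'cy': 201.93473674468112, 'k1': -0.10165684550568446, 'rvec': array([ 2.27181716, -0.37894808,  0.14062944]), 'tvec': array([-0.50197903,  0.20872951,  0.86851182])}
top {'fovy': 42.860134639729715, 'cx': 323.95132064039115, 'cy': 199.4892094436559, 'k1': -0.07994704705250466, 'rvec': array([ 2.18276805, -2.15477401,  0.12604044]), 'tvec': array([0.0110787 , 0.5505614 , 1.28441877])}
wrist {'fovy': 58.52352950139362, 'cx': 324.2210773502514, 'cy': 200.7114338455874, 'k1': 0.018015450105066923, 'T_tool_cam': array([[-6.15539135e-04, -9.64049808e-01, -2.65720885e-01,
         6.75320168e-02],
       [ 9.99999622e-01, -7.56486577e-04,  4.28087679e-04,
         8.05511653e-04],
       [-6.13712127e-04, -2.65720521e-01,  9.64049910e-01,
        -1.57551205e-01],
       [ 0.00000000e+00,  0.00000000e+00,  0.00000000e+00,
         1.00000000e+00]])}
0.017
```

View pics/side0.png

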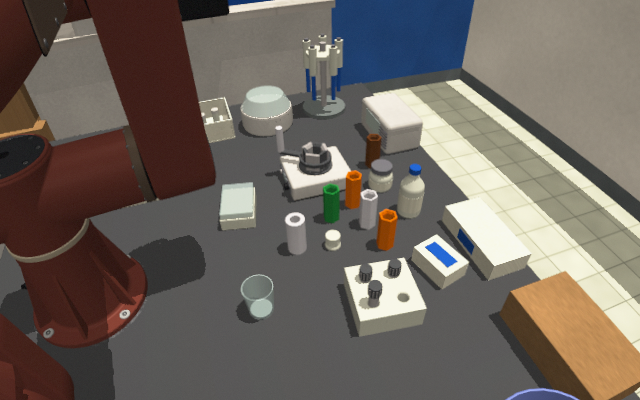

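View pics/top0.png

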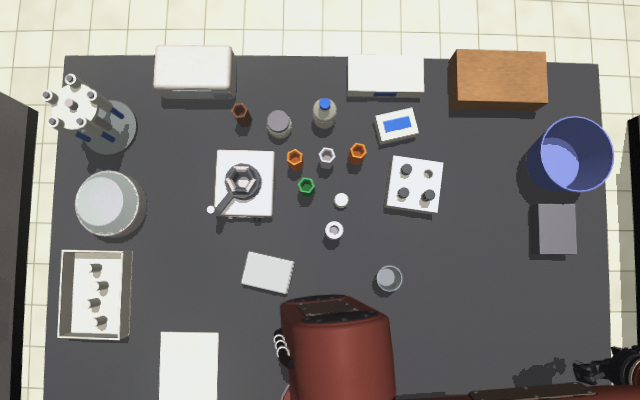

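View pics/wrist0.png

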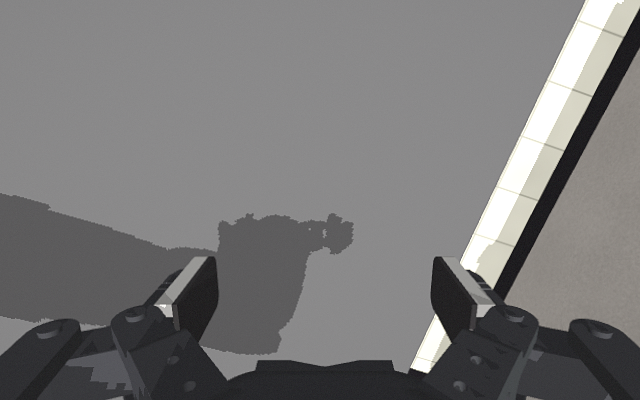

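```bash
cat > h.py <<'E'
import numpy as np,cv2
from bench import r
from scipy.spatial.transform import Rotation as Ro
def cam(n,s=None):
    c=r.calibration(n);f=200/np.tan(np.radians(c["fovy"])/2)
    K=np.array([[f,0,c["cx"]],[0,f,c["cy"]],[0,0,1]]);d=np.array([c["k1"],0,0,0,0.])
    if n=="wrist":
        s=s or r.get_state()
        T=np.eye(4);T[:3,:3]=Ro.from_euler("xyz",s["tool_rot"],degrees=True).as_matrix();T[:3,3]=s["eef_pos"]
        M=np.linalg.inv(T@c["T_tool_cam"]);return K,d,M[:3,:3],M[:3,3]
    return K,d,cv2.Rodrigues(c["rvec"])[0],c["tvec"]
def ray(n,px,s=None):
    K,d,R,t=cam(n,s)
    u=cv2.undistortPoints(np.array(px,float).reshape(-1,1,2),K,d)[:,0]
    D=np.c_[u,np.ones(len(u))]@R
    return -R.T@t,D/np.linalg.norm(D,axis=1,keepdims=True)
def onz(n,px,z,s=None):
    o,D=ray(n,px,s);return o+D*((z-o[2])/D[:,2])[:,None]
def proj(n,P,s=None):
    K,d,R,t=cam(n,s);return cv2.projectPoints(np.array(P,float).reshape(-1,3),cv2.Rodrigues(R)[0],t,K,d)[0][:,0]
def tri(obs):
    A=0;b=0
    for n,p in obs:
        o,D=ray(n,[p]);Q=np.eye(3)-np.outer(D[0],D[0]);A=A+Q;b=b+Q@o
    return np.linalg.solve(A,b)
E
python3 - <<'E'
import cv2
a=cv2.imread("pics/top0.png");b=cv2.imread("pics/side0.png")
cv2.imwrite("pics/c1.png",cv2.resize(a[80:280,200:460],None,fx=3,fy=3,interpolation=2))
cv2.imwrite("pics/c2.png",cv2.resize(b[120:340,230:450],None,fx=2.7,fy=2.7,interpolation=2))
E
```

```text
(no output)
```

View pics/c1.png

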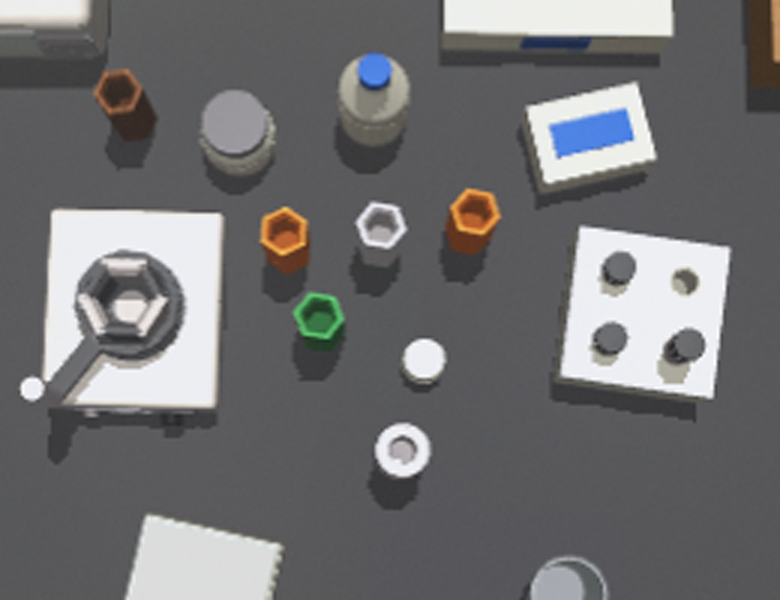

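View pics/c2.png

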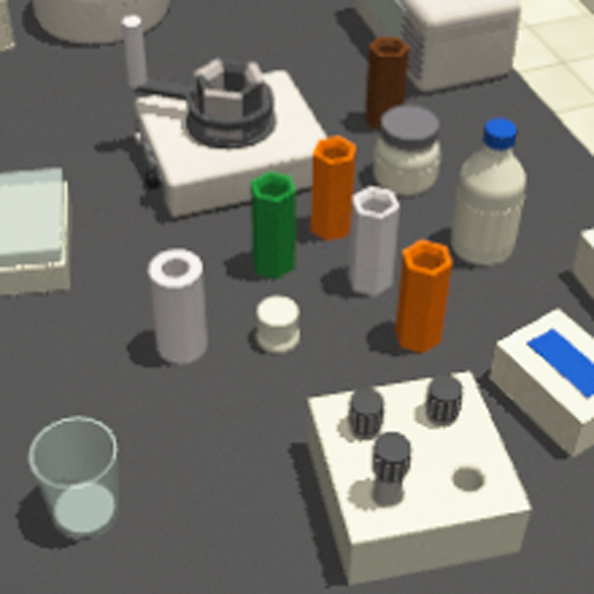

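```bash
python3 - <<'E'
from h import *
import itertools
a=cv2.imread("pics/top0.png");b=cv2.imread("pics/side0.png")
np.set_printoptions(precision=4,suppress=True)
T=lambda x,y:(200+(x-1)/3,80+(y-1)/3); S=lambda x,y:(230+(x-.85)/2.7,120+(y-.85)/2.7)
for n,t,s,z in [("sleeve mouth",T(381,226),S(375,203),.095),("round mouth",T(403,450),S(177,268),.095),
  ("long cap top",T(691,340),S(391,445),.110),("shortA",T(622,264),S(443,387),.086),("shortB",T(612,336),S(366,401),.086),
  ("collet mouth",T(129,297),S(230,81),.104),("handle top",T(32,388),S(131,22),.152),("hole",T(685,281),S(467,480),.055)]:
    print(n,"top@z",onz("top",[t],z)[0],"side@z",onz("side",[s],z)[0],"tri",tri([("top",t),("side",s)]))
print("rack corners")
R=onz("top",[T(578,228),T(730,247),T(714,397),T(559,378)],.055);print(R,R.mean(0))
R2=onz("side",[S(310,399),S(471,373),S(527,513),S(347,542)],.055);print(R2,R2.mean(0))
B=onz("top",[T(52,211),T(223,213),T(216,406),T(44,400)],.05);print(B,B.mean(0))
E
```

```text
sleeve mouth top@z [0.6542 0.0133 0.095 ] side@z [0.6536 0.0114 0.095 ] tri [0.6545 0.0133 0.0932]
round mouth top@z [ 0.4696 -0.0068  0.095 ] side@z [ 0.4708 -0.0086  0.095 ] tri [ 0.4704 -0.007   0.0935]
long cap top top@z [ 0.561  -0.2396  0.11  ] side@z [ 0.5568 -0.2383  0.11  ] tri [ 0.5589 -0.2388  0.1103]
shortA top@z [ 0.6269 -0.1877  0.086 ] side@z [ 0.6231 -0.1869  0.086 ] tri [ 0.6251 -0.1871  0.0858]
shortB top@z [ 0.5664 -0.179   0.086 ] side@z [ 0.5645 -0.1799  0.086 ] tri [ 0.5658 -0.179   0.0846]
collet mouth top@z [0.5909 0.2182 0.104 ] side@z [0.5889 0.217  0.104 ] tri [0.5902 0.2185 0.1029]
handle top top@z [0.5111 0.2844 0.152 ] side@z [0.5093 0.2796 0.152 ] tri [0.5109 0.2853 0.1485]
hole top@z [ 0.6185 -0.2469  0.055 ] side@z [ 0.6159 -0.2487  0.055 ] tri [ 0.618  -0.2472  0.0522]
rack corners
[[ 0.6629 -0.1554  0.055 ]
 [ 0.6485 -0.2861  0.055 ]
 [ 0.5195 -0.2706  0.055 ]
 [ 0.534  -0.139   0.055 ]] [ 0.5912 -0.2128  0.055 ]
[[ 0.5364 -0.1411  0.055 ]
 [ 0.6641 -0.1592  0.055 ]
 [ 0.643  -0.2882  0.055 ]
 [ 0.5156 -0.2671  0.055 ]] [ 0.5898 -0.2139  0.055 ]
[[0.6726 0.2952 0.05  ]
 [0.6726 0.1482 0.05  ]
 [0.5069 0.1502 0.05  ]
 [0.51   0.2961 0.05  ]] [0.5905 0.2224 0.05  ]
```

The long cartridge is the one at top (429,195) / side (375,290): plain body shows under its cap and the top triangulates to z≈110 mm. The other two caps, at top (406,170) and (403,193), come out at about 86 mm, so they are the short ones. The sleeve is the white hexagonal one at top (327,156) / side (369,208). I leave the orange, green and brown hexes and the round sleeve at top (334,230).

Next I move over the rack.

>>> arm_command([
  [[1, 0.038, -0.0164, 0, 0], [1, 0.038, -0.0164, 0, 0], [1, 0.038, -0.0164, 0, 0], [1, 0.038, -0.0164, 0, 0], [1, 0.038, -0.0164, 0, 0]],
], grip_force=40)

```text
t: 0.57
eef_pos: [0.3455, -0.4294, 0.2164]
tool_rot: [-180.0, -0.0, 18.5]
contact_force: [0.7, -0.0, 0.0]
width: 0.0854
```

>>> arm_command([
  [[1, 0.038, -0.0164, 0, 0], [1, 0.038, -0.0164, 0, 0], [1, 0.038, -0.0164, 0, 0], [1, 0.038, -0.0164, 0, 0], [1, 0.038, -0.0164, 0, 0]],
])

```text
t: 0.98
eef_pos: [0.4999, -0.2912, 0.2165]
tool_rot: [180.0, 0.0, 18.5]
contact_force: [0.3, -0.5, -0.4]
width: 0.0855
```

>>> arm_command([
  [[1, 0.025, -0.012, 0, 0], [1, 0, 0, 0, -6.4], [1, 0, 0, 0, -6.4], [1, 0, 0, 0, -6.5], [1, 0, 0, 0, 0]],
])

```text
t: 1.4
eef_pos: [0.5187, -0.2733, 0.2163]
tool_rot: [-180.0, 0.0, 38.1]
contact_force: [-0.2, -0.1, 0.4]
width: 0.0856
```

```bash
cat >> h.py <<'E'
np.set_printoptions(precision=4,suppress=True)
def snap(n,f):
    s=r.get_state();im=r.capture(n);cv2.imwrite("pics/"+f,im[:,:,::-1]);np.save("pics/"+f+".npy",np.r_[s["eef_pos"],s["tool_rot"]]);return s,im
def st(f):
    v=np.load("pics/"+f+".npy");return dict(eef_pos=v[:3],tool_rot=v[3:])
def go(x,y,z,yaw=None):
    s=r.get_state();R=Ro.from_euler("xyz",s["tool_rot"],degrees=True).as_matrix()
    d=R.T@(np.array([x,y,z])-s["eef_pos"]);print("now",s["eef_pos"],s["tool_rot"][2],"shift",d.round(4),"len",round(np.linalg.norm(d),4),"turn",None if yaw is None else round((s["tool_rot"][2]-yaw+180)%360-180,2))
E
python3 - <<'E'
from h import *
snap("wrist","w1.png")
E
```

```text
(no output)
```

View pics/w1.png

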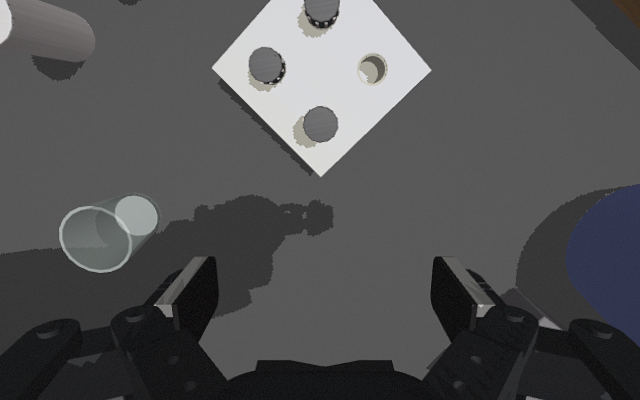

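```bash
python3 - <<'E'
from h import *
im=cv2.imread("pics/w1.png");s=st("w1.png")
cv2.imwrite("pics/w1c.png",cv2.resize(im[0:200,220:420],None,fx=3,fy=3,interpolation=2))
hsv=cv2.cvtColor(im[0:180,200:440],cv2.COLOR_BGR2GRAY)
m=((hsv>85)&(hsv<135)).astype(np.uint8);m=cv2.morphologyEx(m,2,np.ones((5,5)))
for c in cv2.findContours(m,0,1)[0]:
    a=cv2.contourArea(c)
    if a>300:
        (x,y),rad=cv2.minEnclosingCircle(c);M=cv2.moments(c);p=(200+M["m10"]/a,M["m01"]/a);print(p,rad,a,onz("wrist",[p],.110,s)[0],onz("wrist",[p],.086,s)[0])
print(onz("wrist",[(321,124)],.11,s))
E
```

```text
(320.28829331844406, 123.69011725293133) 17.824628829956055 895.5 [ 0.5586 -0.2395  0.11  ] [ 0.5574 -0.2402  0.086 ]
(264.6057579318449, 64.26341558950254) 17.51993179321289 851.0 [ 0.5665 -0.1846  0.11  ] [ 0.566  -0.1802  0.086 ]
(401.83443148021047, 132.11972088766873) 98.09284210205078 7285.0 [ 0.5904 -0.2899  0.11  ] [ 0.5921 -0.2951  0.086 ]
(234.3632626212794, 129.90659431014635) 97.61669921875 7094.5 [ 0.5166 -0.1932  0.11  ] [ 0.5116 -0.1897  0.086 ]
(321.6725417439703, 8.585961657390229) 17.323814392089844 539.0 [ 0.6181 -0.1944  0.11  ] [ 0.6223 -0.1909  0.086 ]
[[ 0.5587 -0.2401  0.11  ]]
```

View pics/w1c.png

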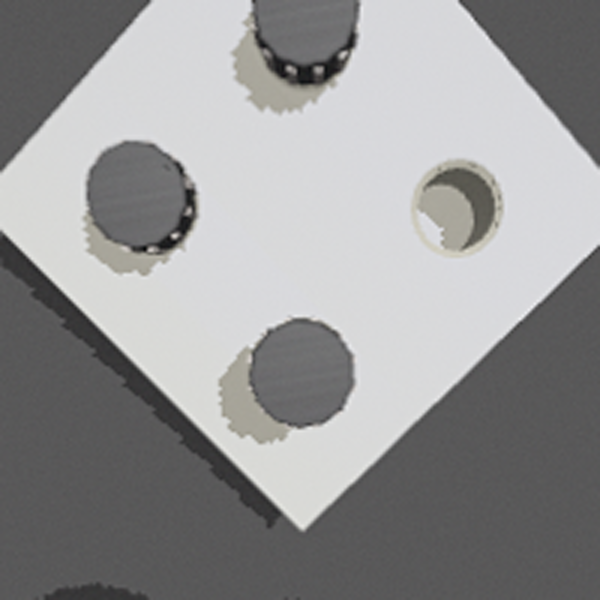

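```bash
python3 -c "
from h import *
go(.5586,-.2395,.097,37.8)"
```

```text
now [ 0.5185 -0.2735  0.2163] 37.701328669314734 shift [ 0.0525 -0.0023  0.1193] len 0.1304 turn -0.1
```

>>> arm_command([
  [[1, 0.0265, -0.0012, 0, 0], [1, 0.026, -0.0011, 0, 0], [1, 0, 0, 0.03, 0], [1, 0, 0, 0.03, 0], [1, 0, 0, 0.03, 0]],
])

```text
t: 1.87
eef_pos: [0.5591, -0.2396, 0.1258]
tool_rot: [179.9, -0.0, 37.6]
contact_force: [0.7, -0.3, 0.8]
width: 0.0855
```

>>> arm_command([
  [[1, 0, 0, 0.02, 0], [1, 0, 0, 0.009, 0], [1, 0, 0, 0, 0], [1, 0, 0, 0, 0]],
])

```text
t: 2.2
eef_pos: [0.5587, -0.2399, 0.0983]
tool_rot: [180.0, -0.0, 37.7]
contact_force: [-0.2, 0.1, 0.6]
width: 0.0852
```

>>> arm_command([
  [[0, 0, 0, 0.001, 0], [0, 0, 0, 0, 0], [0, 0, 0, 0, 0], [0, 0, 0, 0, 0], [0, 0, 0, 0, 0]],
])

```text
t: 2.62
eef_pos: [0.559, -0.2399, 0.0972]
tool_rot: [179.9, -0.0, 37.8]
contact_force: [-0.3, 0.0, 0.3]
width: 0.0254
```

>>> arm_command([
  [[0, 0, 0, 0, 0], [0, 0, 0, 0, 0], [0, 0, 0, 0, 0], [0, 0, 0, 0, 0], [0, 0, 0, 0, 0]],
])

```text
t: 3.03
eef_pos: [0.5586, -0.2396, 0.0965]
tool_rot: [-180.0, 0.0, 37.8]
contact_force: [0.3, -0.7, 0.2]
width: 0.0001
```

The fingers shut fully, so the cartridge isn't between the pads. I look before going on.

```bash
python3 - <<'E'
from h import *
snap("wrist","w2.png");snap("side","s2.png");s,im=snap("top","t2.png")
b=cv2.imread("pics/s2.png");w=cv2.imread("pics/w2.png");a=cv2.imread("pics/t2.png")
cv2.imwrite("pics/s2c.png",cv2.resize(b[200:350,300:480],None,fx=4,fy=4,interpolation=2))
cv2.imwrite("pics/t2c.png",cv2.resize(a[130:280,340:500],None,fx=4,fy=4,interpolation=2))
E
```

```text
(no output)
```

View pics/w2.png

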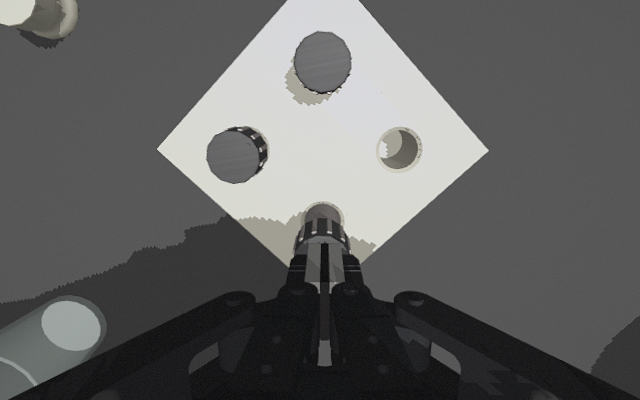

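View pics/s2c.png

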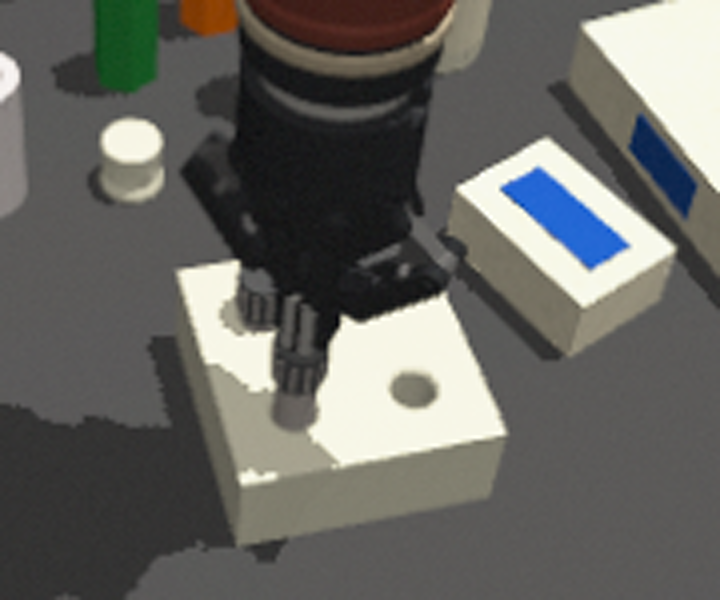

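```bash
python3 - <<'E'
from h import *
w=cv2.imread("pics/w2.png");s=st("w2.png")
cv2.imwrite("pics/w2c.png",cv2.resize(w[180:400,220:430],None,fx=2.7,fy=2.7,interpolation=2))
e=s["eef_pos"];print(proj("wrist",[[e[0],e[1],z] for z in (.135,.11,.0965,.0795,.084,.055)],s))
print(onz("wrist",[(322,62),(233,155)],.086,s), onz("wrist",[(399,149)],.055,s))
E
```

```text
[[321.9356 290.058 ]
 [322.2418 261.1267]
 [322.3708 248.9327]
 [322.5074 236.0087]
 [322.4736 239.2025]
 [322.6666 220.9407]]
[[ 0.6252 -0.188   0.086 ]
 [ 0.567  -0.1799  0.086 ]] [[ 0.618  -0.2474  0.055 ]]
```

View pics/w2c.png

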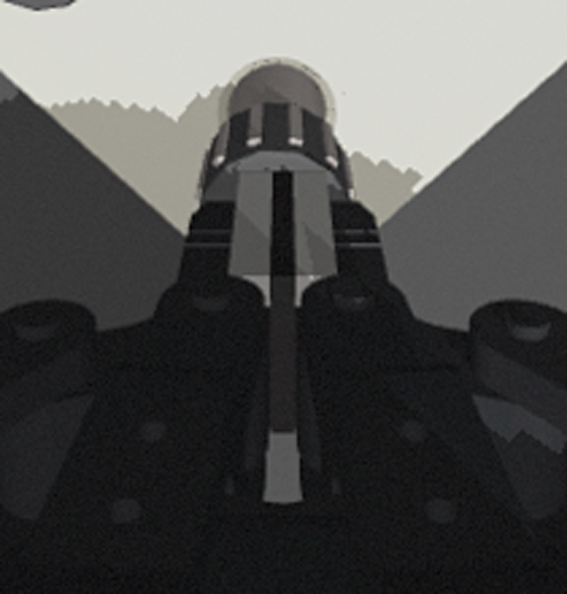

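View pics/t2c.png

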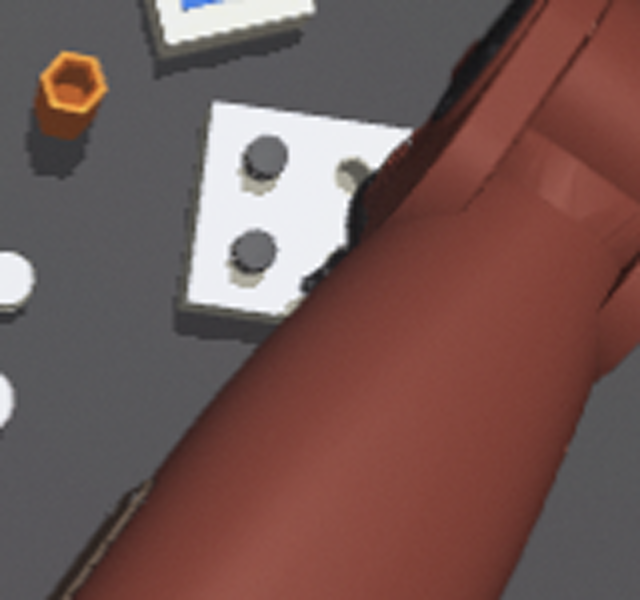

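```bash
python3 - <<'E'
from h import *
K,d,_,_=cam("wrist");T=r.calibration("wrist")["T_tool_cam"]
def at(px,axis,val):
    u=cv2.undistortPoints(np.array([px],float).reshape(-1,1,2),K,d)[0,0];D=T[:3,:3]@np.r_[u,1];o=T[:3,3]
    return o+D*(val-o[axis])/D[axis]
for p,y in (((217,258),-.0427),((433,257),.0427),((182,257),-.057),((459,257),.057)): print(p,at(p,1,y))
for p in ((323,243),(323,281)): print("closed tip, x=.011:",at(p,0,.011))
# pads closed widths
print(at((305,243),0,.011),at((346,243),0,.011))
P=lambda p:K@ (np.linalg.inv(T)@np.r_[p,1])[:3]
for p in ([.011,0,.017],[-.011,0,.017],[.011,.0427,.004],[.011,-.0427,.004]):
    q=P(p);print(p,q[:2]/q[2])
print(r.get_state())
E
```

```text
(217, 258) [ 0.0062 -0.0427 -0.0236]
(433, 257) [ 0.0098  0.0427 -0.0307]
(182, 257) [ 0.0065 -0.057  -0.0231]
(459, 257) [ 0.005   0.057  -0.0201]
closed tip, x=.011: [ 0.011   0.0004 -0.0195]
closed tip, x=.011: [ 0.011   0.0004 -0.0521]
[ 0.011  -0.0071 -0.0195] [ 0.011   0.0099 -0.0196]
[0.011, 0, 0.017] [322.4647 215.9297]
[-0.011, 0, 0.017] [322.5447 255.4959]
[0.011, 0.0427, 0.004] [411.6381 224.1994]
[0.011, -0.0427, 0.004] [233.0508 224.3553]
{'t': 3.1833, 'joint_pos': array([-35.5258,   8.0037,  -4.7187,  77.2779,  -0.0041, 106.6761]), 'qd': array([-0.0553, -0.0224, -0.0431, -0.0136, -0.0423,  0.001 ]), 'joint_torque': array([  0.0016, -57.122 ,  50.025 ,   0.0019,  -0.0003,   0.0002]), 'eef_pos': array([ 0.5587, -0.2397,  0.0966]), 'tool_rot': array([179.9992,   0.004 ,  37.7981]), 'contact_force': array([0.576 , 0.0914, 0.1094]), 'torque': array([ 0.0173,  0.025 , -0.004 ]), 'width': -0.00018372589249886784}
```

Fingers closed just above the cap. In the pictures the shut fingertips sit about 19 mm behind the TCP, not the stated 17 mm ahead. The side view agrees: the tips end at about the cap-top level. So I lower the grasp by about 36 mm and otherwise work from what I can see.

>>> arm_command([
  [[1, 0, 0, 0, 0], [1, 0, 0, 0, 0], [1, 0, 0, 0, 0], [1, 0, 0, 0, 0], [1, 0, 0, 0, 0]],
])

```text
t: 3.6
eef_pos: [0.5587, -0.2397, 0.0966]
tool_rot: [180.0, 0.0, 37.8]
contact_force: [0.1, 0.4, -1.1]
width: 0.0606
```

>>> arm_command([
  [[1, 0, 0, 0, 0], [1, 0, 0, 0, 0], [1, 0, 0, 0, 0], [1, 0, 0, 0.005, 0], [1, 0, 0, 0.005, 0]],
])

```text
t: 4.02
eef_pos: [0.5589, -0.2398, 0.0864]
tool_rot: [180.0, -0.0, 37.8]
contact_force: [-0.1, -0.2, -0.1]
width: 0.0856
```

>>> arm_command([
  [[1, 0, 0, 0.008, 0], [1, 0, 0, 0.008, 0], [1, 0, 0, 0.006, 0], [1, 0, 0, 0.004, 0], [1, 0, 0, 0, 0]],
])

```text
t: 4.43
eef_pos: [0.558, -0.2392, 0.059]
tool_rot: [-179.9, 0.0, 37.8]
contact_force: [0.1, 0.5, -0.9]
width: 0.0855
```

```bash
python3 - <<'E'
from h import *
snap("wrist","w3.png");snap("side","s3.png")
b=cv2.imread("pics/s3.png");w=cv2.imread("pics/w3.png")
cv2.imwrite("pics/s3c.png",cv2.resize(b[200:350,300:480],None,fx=3,fy=3,interpolation=2))
E
```

```text
(no output)
```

View pics/w3.png

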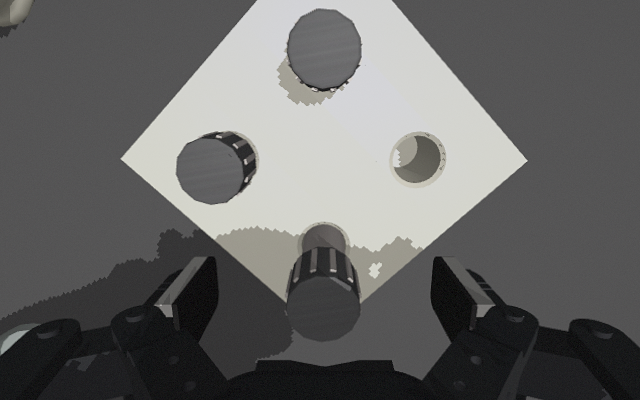

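View pics/s3c.png

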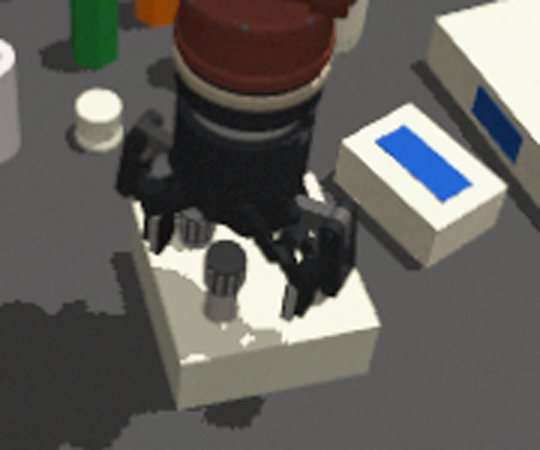

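>>> arm_command([
  [[0, 0, 0, 0, 0], [0, 0, 0, 0, 0], [0, 0, 0, 0, 0], [0, 0, 0, 0, 0], [0, 0, 0, 0, 0]],
])

```text
t: 4.95
eef_pos: [0.5588, -0.2397, 0.0608]
tool_rot: [180.0, -0.0, 37.8]
contact_force: [0.3, -1.2, 2.4]
width: 0.0258
```

>>> arm_command([
  [[0, 0, 0, 0, 0], [0, 0, 0, 0, 0], [0, 0, 0, 0, 0], [0, 0, 0, 0, 0]],
])

```text
t: 5.28
eef_pos: [0.5588, -0.2396, 0.0609]
tool_rot: [180.0, -0.0, 37.8]
contact_force: [-2.4, 1.8, 5.1]
width: 0.0247
```

```bash
python3 - <<'E'
from h import *
snap("wrist","w4.png");snap("side","s4.png")
b=cv2.imread("pics/s4.png");w=cv2.imread("pics/w4.png")
cv2.imwrite("pics/s4c.png",cv2.resize(b[200:350,300:480],None,fx=3,fy=3,interpolation=2))
E
```

```text
(no output)
```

View pics/w4.png

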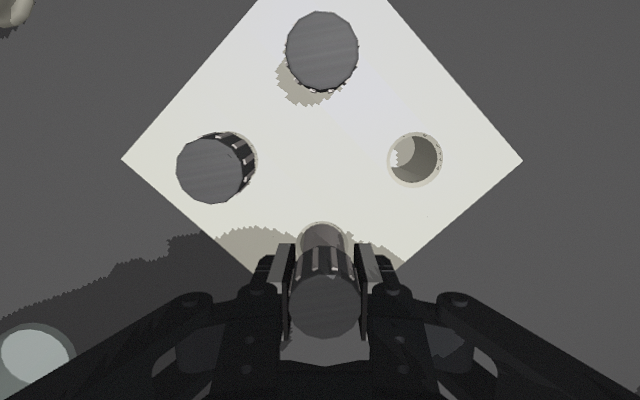

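View pics/s4c.png

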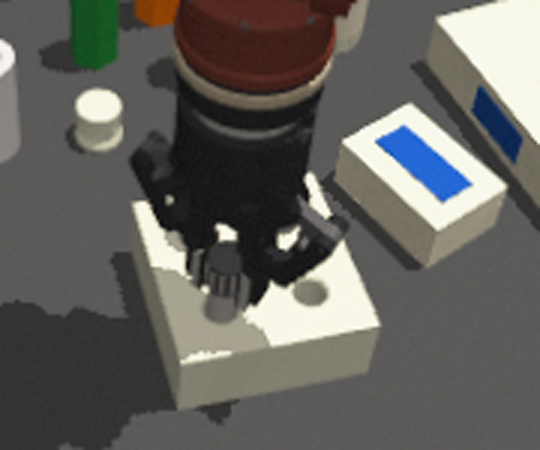

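Now the cap is gripped: width 25 mm, cap centred between the pads at (322,305). I lift it and keep the TCP–foot offset (0.0609 − 0.010 = 0.051 m).

>>> arm_command([
  [[0, 0, 0, -0.01, 0], [0, 0, 0, -0.02, 0], [0, 0, 0, -0.03, 0], [0, 0, 0, -0.03, 0], [0, 0, 0, -0.03, 0]],
])

```text
t: 5.8
eef_pos: [0.5584, -0.2396, 0.1821]
tool_rot: [-180.0, 0.0, 37.8]
contact_force: [0.2, -0.1, -0.7]
width: 0.025
```

```bash
python3 - <<'E'
from h import *
T=lambda x,y:(200+(x-1)/3,80+(y-1)/3)
for n,p,z in (("bottle",(374,70),.14),("orR",(474,212),.095),("orL",(285,233),.095),("green",(320,316),.095),("jar",(425,358),.035),("brown",(120,88),.095)):
    print(n,onz("top",[T(*p)],z)[0])
go(.57,.005,.18,0)
E
```

```text
bottle [0.7731 0.0209 0.14  ]
orR [ 0.6671 -0.0635  0.095 ]
orL [0.6472 0.0924 0.095 ]
green [0.5785 0.0624 0.095 ]
jar [ 0.5517 -0.0264  0.035 ]
brown [0.7687 0.2329 0.095 ]
now [ 0.5584 -0.2396  0.1821] 37.790257933929404 shift [ 0.1591 -0.1862  0.002 ] len 0.2449 turn 37.79
```

>>> arm_command([
  [[0, 0.027, -0.031, 0, 0], [0, 0.027, -0.031, 0, 0], [0, 0.027, -0.031, 0, 0], [0, 0.027, -0.031, 0, 0], [0, 0.027, -0.031, 0, 0]],
])

```text
t: 6.22
eef_pos: [0.5702, -0.0328, 0.181]
tool_rot: [180.0, -0.0, 37.8]
contact_force: [0.7, -0.1, -1.5]
width: 0.025
```

>>> arm_command([
  [[0, 0.024, -0.031, 0, 6.3], [0, 0, 0, 0, 6.3], [0, 0, 0, 0, 6.3], [0, 0, 0, 0, 6.3], [0, 0, 0, 0, 6.3]],
])

```text
t: 6.63
eef_pos: [0.5703, 0.0051, 0.1809]
tool_rot: [180.0, -0.0, 6.0]
contact_force: [0.7, -0.5, -1.3]
width: 0.0252
```

>>> arm_command([
  [[0, 0, 0, 0, 6.3], [0, 0, 0, 0, 0], [0, 0, 0, 0, 0]],
])

```text
t: 6.88
eef_pos: [0.5703, 0.0047, 0.1808]
tool_rot: [180.0, -0.0, 0.2]
contact_force: [-0.3, 0.4, -1.3]
width: 0.0246
```

```bash
python3 - <<'E'
from h import *
s,_=snap("wrist","w5.png");snap("side","s5.png");print(s["eef_pos"],s["tool_rot"])
E
```

```text
[0.5703 0.0047 0.1808] [179.9901  -0.006    0.1844]
```

View pics/w5.png

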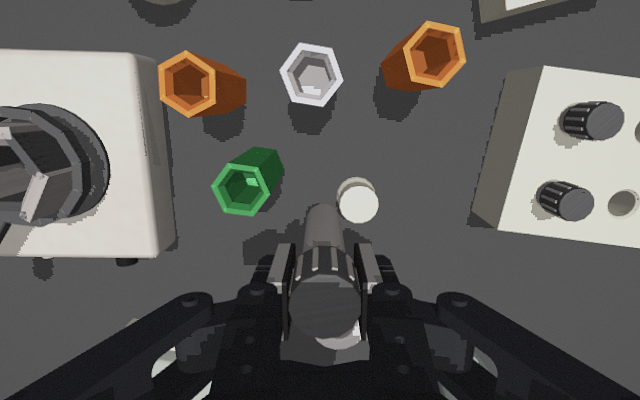

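View pics/s5.png

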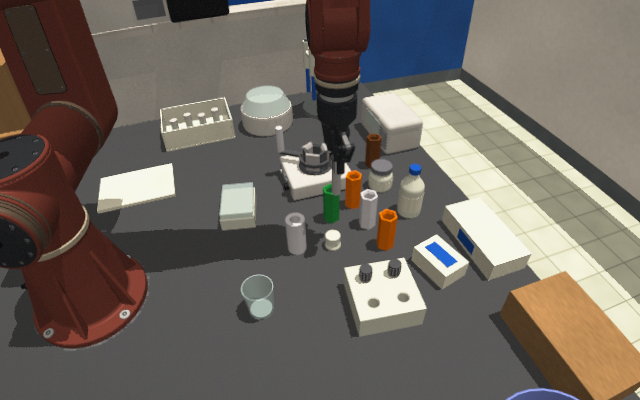

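```bash
python3 - <<'E'
from h import *
im=cv2.imread("pics/w5.png");s=st("w5.png")
x0,y0=260,20
c=im[y0:130,x0:370];g=cv2.cvtColor(c,6)
cv2.imwrite("pics/w5c.png",cv2.resize(c,None,fx=5,fy=5,interpolation=2))
cf=im[180:360,260:390];cv2.imwrite("pics/w5f.png",cv2.resize(cf,None,fx=4,fy=4,interpolation=2))
m=(g>190).astype(np.uint8)
for k in cv2.findContours(m,0,1)[0]:
    if cv2.contourArea(k)<500: continue
    h=cv2.convexHull(k);ap=cv2.approxPolyDP(h,4,True)[:,0]+[x0,y0];print(cv2.contourArea(h),ap.tolist())
    W=onz("wrist",ap,.095,s);print(W,W.mean(0))
    e=np.diff(np.r_[W,W[:1]],axis=0)[:,:2];print(np.linalg.norm(e,axis=1)*1000,np.degrees(np.arctan2(e[:,1],e[:,0]))%60)
e=s["eef_pos"];print(proj("wrist",[[e[0],e[1],z] for z in (.130,.18,.23)],s))
E
```

```text
2831.0 [[299, 43], [332, 50], [342, 81], [322, 106], [292, 101], [280, 72]]
[[ 0.6739  0.02    0.095 ]
 [ 0.6699 -0.0007  0.095 ]
 [ 0.6514 -0.0074  0.095 ]
 [ 0.6358  0.0055  0.095 ]
 [ 0.6389  0.0252  0.095 ]
 [ 0.6567  0.0325  0.095 ]] [0.6544 0.0125 0.095 ]
[21.1543 19.6472 20.2495 19.9145 19.2756 21.2176] [19.101  19.6968 20.3954 21.0418 22.2454 23.9617]
[[322.9608 217.0573]
 [322.6535 249.4545]
 [322.1022 307.4865]]
```

View pics/w5c.png

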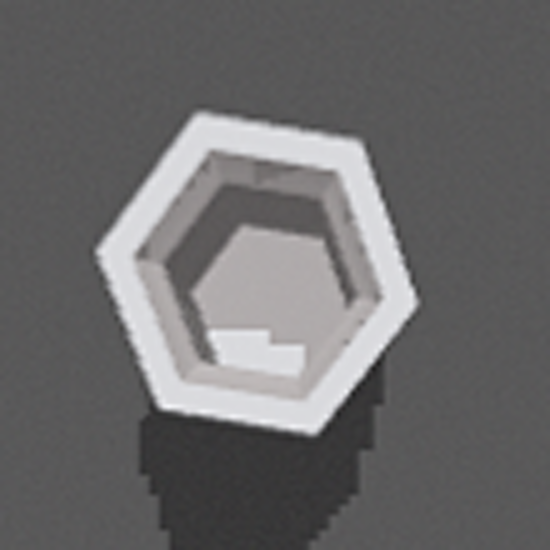

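View pics/w5f.png

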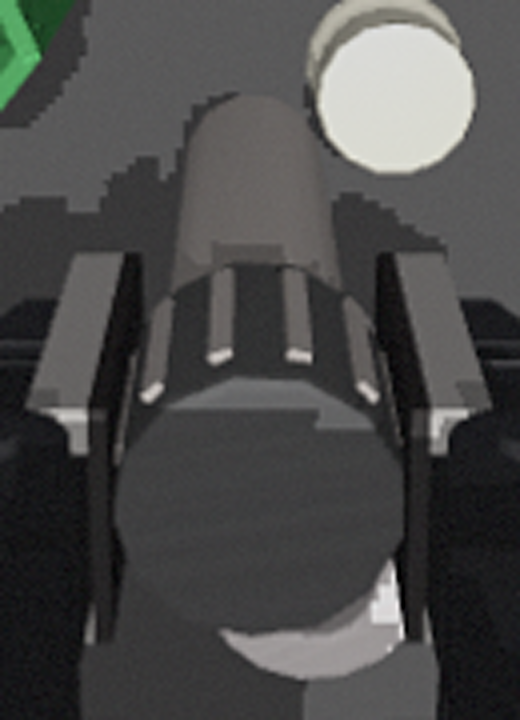

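```bash
python3 - <<'E'
from h import *
im=cv2.imread("pics/w5.png");s=st("w5.png");e=s["eef_pos"]
a=np.radians(np.arange(0,360,10))
def circ(R,z,dx=0,dy=0): return proj("wrist",np.c_[e[0]+dx+R*np.cos(a),e[1]+dy+R*np.sin(a),0*a+z],s)
x0,y0=260,180
for tag,dx,dy in (("A",0,0),("B",-.0015,-.0005)):
    c=cv2.resize(im[180:360,260:390],None,fx=4,fy=4,interpolation=2)
    for R,z in ((.010,.130),(.013,.230),(.013,.204)):
        q=circ(R,z,dx,dy);q=((q-[x0,y0]+.5)*4-.5).round().astype(int);cv2.polylines(c,[q],True,(0,0,255),1)
    cv2.imwrite(f"pics/ov{tag}.png",c)
cv2.imwrite("pics/ov.png",np.hstack([cv2.imread("pics/ovA.png"),cv2.imread("pics/ovB.png")])[:600,:])
im=cv2.imread("pics/ov.png");cv2.imwrite("pics/ov.png",cv2.resize(im,None,fx=.76,fy=.76,interpolation=3))
E
```

```text
(no output)
```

View pics/ov.png

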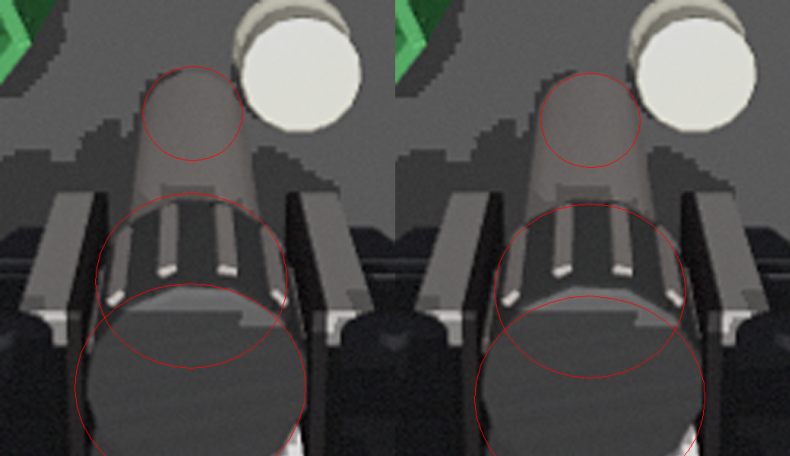

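```bash
python3 -c "
from h import *
go(.655,.013,.160,0)"
```

```text
now [0.5704 0.0046 0.1807] 0.1807341643443651 shift [ 0.0847 -0.0081  0.0207] len 0.0875 turn 0.18
```

>>> arm_command([
  [[0, 0.03, -0.003, 0, 0], [0, 0.03, -0.003, 0, 0], [0, 0.0247, -0.0021, 0, 0], [0, 0, 0, 0.0207, 0], [0, 0, 0, 0, 0]],
])

```text
t: 7.4
eef_pos: [0.6545, 0.013, 0.1558]
tool_rot: [-180.0, 0.3, 0.1]
contact_force: [-0.6, -0.5, -2.8]
width: 0.0249
```

>>> arm_command([
  [[0, 0, 0, 0, 0]],
])

```text
t: 7.48
eef_pos: [0.6538, 0.013, 0.1584]
tool_rot: [-180.0, 0.2, 0.1]
contact_force: [-0.1, 0.5, -2.0]
width: 0.0248
```

```bash
python3 - <<'E'
from h import *
s,_=snap("wrist","w6.png");_,b=snap("side","s6.png");_,t=snap("top","t6.png");print(s["eef_pos"],s["tool_rot"])
w=cv2.imread("pics/w6.png");b=cv2.imread("pics/s6.png");t=cv2.imread("pics/t6.png")
cv2.imwrite("pics/a6.png",np.hstack([cv2.resize(w[150:350,240:410],None,fx=2.3,fy=3*2.3/3,interpolation=2),cv2.resize(b[160:260,320:420],(460,460),interpolation=2)]))
# silhouette columns in side
e=s["eef_pos"];f=e[2]-.0509
print(proj("side",[[e[0],e[1],f],[e[0],e[1],f+.1],[.6544,.0125,.095],[.6544,.0125,0]]))
E
```

```text
[0.6538 0.013  0.1584] [-179.9714    0.2021    0.0894]
[[368.6755 190.295 ]
 [371.2566 154.7204]
 [368.7106 194.4883]
 [366.5219 223.5218]]
```

View pics/a6.png

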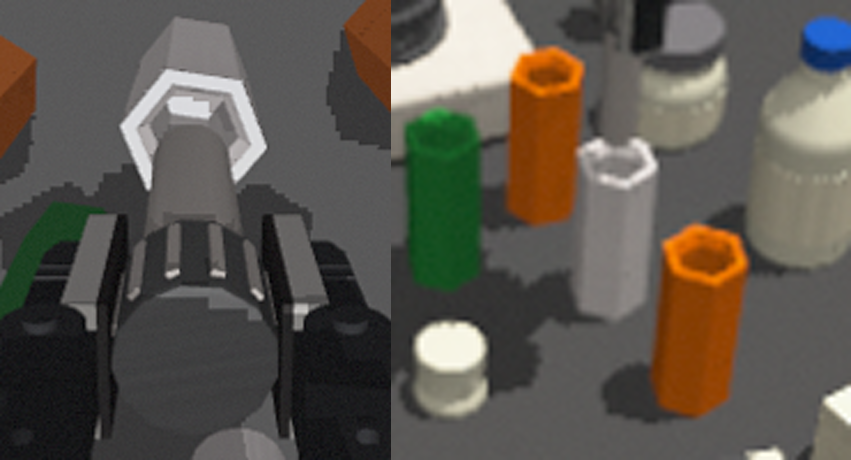

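```bash
python3 - <<'E'
from h import *
b=cv2.imread("pics/s6.png")
cv2.imwrite("pics/b6.png",cv2.resize(b[150:210,340:400],(720,720),interpolation=2)[:600])
g=cv2.cvtColor(b,6)
for r_ in (176,180,184,188): print(r_,g[r_,358:384])
E
```

```text
176 [ 89 128 145 114  88  89  88  86  84  90  96  98  99  99 103 106 121 133
 131 126 124 117 109 106 108 111]
180 [ 76  80  79  87  88  90  86  84  85  92  97  98  99 102 102 105 117 130
 135 144 158 164 166 182 183 184]
184 [ 82  82  86  87  76  50  56  72  90  93  96  99  99 101 103 109 118 125
 125 132 138 128 128 128 127 131]
188 [ 82  78  87  88  89  78  60  78  91  95  97 100 100 101 105 113 124 124
 124 124 125 129 131 131 128 128]
```

View pics/b6.png

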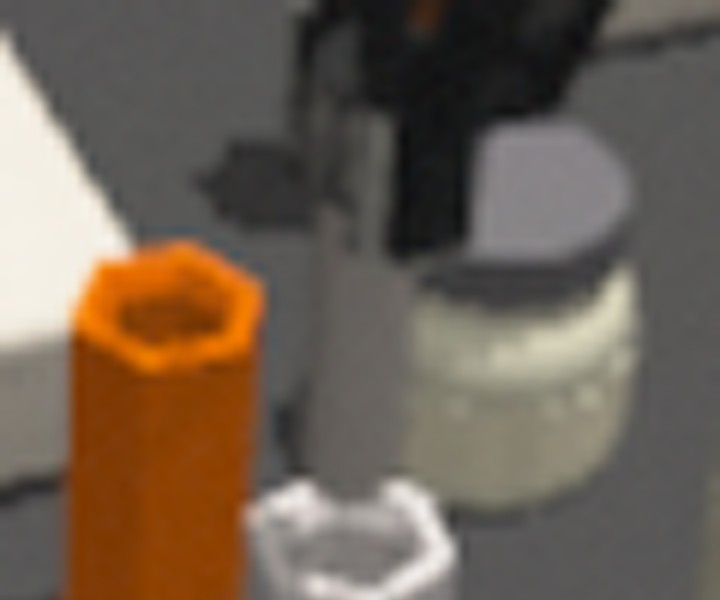

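>>> arm_command([
  [[0, 0, 0, 0.01, 0], [0, 0, 0, 0.003, 0], [0, 0, 0, 0, 0], [0, 0, 0, 0, 0]],
])

```text
t: 7.97
eef_pos: [0.6546, 0.0129, 0.1466]
tool_rot: [180.0, 0.0, -0.0]
contact_force: [-0.4, -0.0, -0.5]
width: 0.0249
```

```bash
python3 -c "
from h import *
go(.655,.013,.150,0)"
```

```text
now [0.6546 0.0129 0.1466] -0.0017867935904791433 shift [ 0.0004 -0.0001 -0.0034] len 0.0034 turn -0.0
```

>>> arm_command([
  [[0, 0.0003, 0, 0.003, 0], [0, 0, 0, 0.003, 0], [0, 0, 0, 0.002, 0], [0, 0, 0, 0, 0]],
])

```text
t: 8.3
eef_pos: [0.655, 0.0129, 0.1382]
tool_rot: [-180.0, 0.1, -0.0]
contact_force: [0.9, -1.0, -0.5]
width: 0.0247
```

```bash
python3 - <<'E'
from h import *
s,_=snap("wrist","w7.png");_,b=snap("side","s7.png")
w=cv2.imread("pics/w7.png");b=cv2.imread("pics/s7.png")
cv2.imwrite("pics/a7.png",np.hstack([cv2.resize(w[150:350,240:410],None,fx=2.3,fy=3*2.3/3,interpolation=2),cv2.resize(b[150:210,340:400],(460,460),interpolation=2)]))
E
```

```text
(no output)
```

View pics/a7.png

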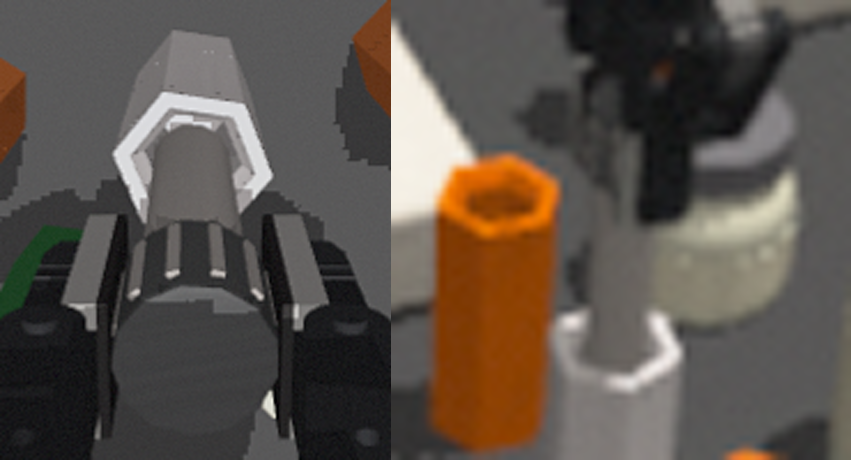

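The foot is inside the mouth with no contact force. I carry on down.

>>> arm_command([
  [[0, 0, 0, 0.004, 0], [0, 0, 0, 0.004, 0], [0, 0, 0, 0.004, 0], [0, 0, 0, 0.004, 0]],
])

```text
t: 8.73
eef_pos: [0.6552, 0.0129, 0.1222]
tool_rot: [180.0, 0.0, -0.0]
contact_force: [0.2, 0.7, -1.6]
width: 0.0251
```

>>> arm_command([
  [[0, 0, 0, 0.005, 0], [0, 0, 0, 0.005, 0], [0, 0, 0, 0.005, 0], [0, 0, 0, 0.004, 0], [0, 0, 0, 0, 0]],
])

```text
t: 9.15
eef_pos: [0.6547, 0.0129, 0.1025]
tool_rot: [-180.0, 0.1, -0.0]
contact_force: [-0.9, 0.2, -1.8]
width: 0.0246
```

>>> arm_command([
  [[0, 0, 0, 0.005, 0], [0, 0, 0, 0.004, 0], [0, 0, 0, 0.003, 0], [0, 0, 0, 0, 0]],
])

```text
t: 9.48
eef_pos: [0.6549, 0.0129, 0.091]
tool_rot: [-180.0, 0.1, -0.0]
contact_force: [0.0, -0.1, -1.6]
width: 0.0251
```

>>> arm_command([
  [[0, 0, 0, 0.002, 0], [0, 0, 0, 0.001, 0], [0, 0, 0, 0.001, 0], [0, 0, 0, 0, 0]],
])

```text
t: 9.82
eef_pos: [0.6553, 0.0128, 0.0877]
tool_rot: [180.0, 0.0, -0.0]
contact_force: [-0.6, 0.6, -0.4]
width: 0.025
```

>>> arm_command([
  [[0, 0, 0, 0.001, 0], [0, 0, 0, 0.001, 0], [0, 0, 0, 0, 0]],
])

```text
t: 10.07
eef_pos: [0.6553, 0.0129, 0.0857]
tool_rot: [180.0, 0.0, -0.0]
contact_force: [-0.1, -0.5, 0.2]
width: 0.0247
```

>>> arm_command([
  [[0, 0, 0, 0.001, 0], [1, 0, 0, 0, 0], [1, 0, 0, 0, 0], [1, 0, 0, 0, 0], [1, 0, 0, 0, 0]],
])

```text
t: 10.48
eef_pos: [0.6555, 0.0128, 0.0851]
tool_rot: [180.0, -0.0, -0.0]
contact_force: [0.1, -0.6, 0.3]
width: 0.0722
```

>>> arm_command([
  [[1, 0, 0, 0, 0], [1, 0, 0, 0, 0], [1, 0, 0, 0, 0], [1, 0, 0, -0.02, 0], [1, 0, 0, -0.03, 0]],
])

```text
t: 10.9
eef_pos: [0.6531, 0.0132, 0.1318]
tool_rot: [-179.9, 0.3, -0.0]
contact_force: [0.2, 0.1, 0.1]
width: 0.0854
```

>>> arm_command([
  [[1, -0.02, 0, -0.03, 0], [1, -0.02, 0, -0.03, 0], [1, -0.02, 0, -0.02, 0], [1, 0, 0, 0, 0], [1, 0, 0, 0, 0]],
])

```text
t: 11.32
eef_pos: [0.5958, 0.0127, 0.2169]
tool_rot: [180.0, -0.2, -0.0]
contact_force: [0.5, -0.5, 0.1]
width: 0.0854
```

```bash
python3 - <<'E'
from h import *
s,_=snap("wrist","w8.png");_,b=snap("side","s8.png")
w=cv2.imread("pics/w8.png");b=cv2.imread("pics/s8.png")
cv2.imwrite("pics/a8.png",cv2.resize(b[120:280,280:440],(600,600),interpolation=2))
print(s["eef_pos"],s["tool_rot"])
E
```

```text
[0.5958 0.0127 0.2169] [179.9562  -0.1976  -0.0077]
```

View pics/a8.png

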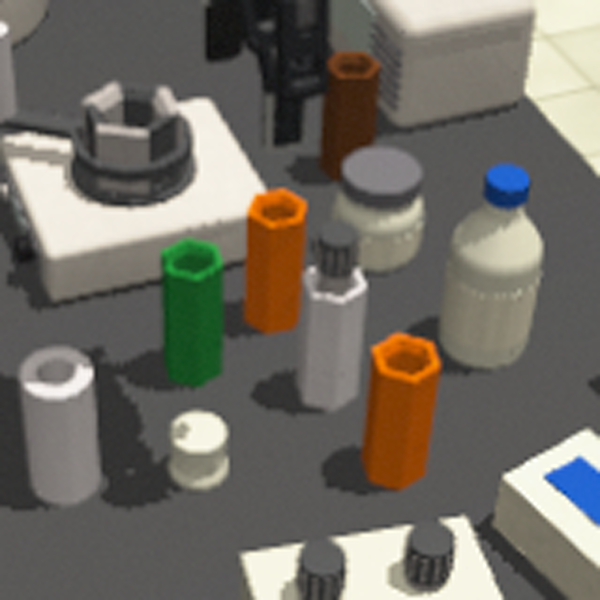

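View pics/w8.png

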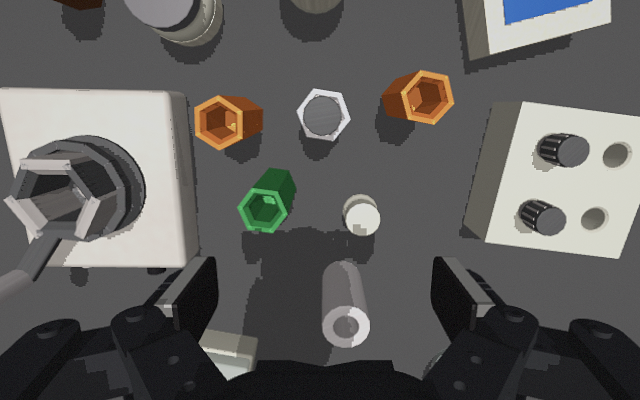

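```bash
python3 - <<'E'
from h import *
im=cv2.imread("pics/w8.png");s=st("w8.png")
x0,y0=280,70;g=cv2.cvtColor(im,6)[y0:160,x0:370]
m=(g>185).astype(np.uint8)
for k in cv2.findContours(m,0,1)[0]:
    if cv2.contourArea(k)<300: continue
    h=cv2.convexHull(k);ap=cv2.approxPolyDP(h,3,True)[:,0]+[x0,y0]
    W=onz("wrist",ap,.095,s);print(ap.tolist(),W.mean(0))
    e=np.diff(np.r_[W,W[:1]],axis=0)[:,:2];print(np.linalg.norm(e,axis=1)*1000,np.degrees(np.arctan2(e[:,1],e[:,0]))%60)
c=im[70:160,280:370];cv2.imwrite("pics/w8c.png",cv2.resize(c,None,fx=6,fy=6,interpolation=2))
b=cv2.imread("pics/s8.png")[160:240,340:400];cv2.imwrite("pics/s8c.png",cv2.resize(b,None,fx=7,fy=7,interpolation=2))
e=[.6548,.0127];print("side px z=.133,.095,0",proj("side",[[*e,.133],[*e,.140],[*e,.095],[*e,0]]),"wrist",proj("wrist",[[*e,.133],[*e,.14]],s))
E
```

```text
[[313, 89], [341, 94], [350, 119], [334, 139], [301, 122], [297, 110]] [0.6566 0.013  0.095 ]
[21.2629 19.5848 19.3476 28.4228  9.3346 19.5089] [20.2931 21.2283 21.2227  3.0569 17.9057 21.0084]
side px z=.133,.095,0 [[369.7803 181.6887]
 [369.959  179.2734]
 [368.8345 194.3976]
 [366.6387 223.43  ]] wrist [[322.9482 116.5889]
 [322.9221 116.9732]]
```

View pics/w8c.png

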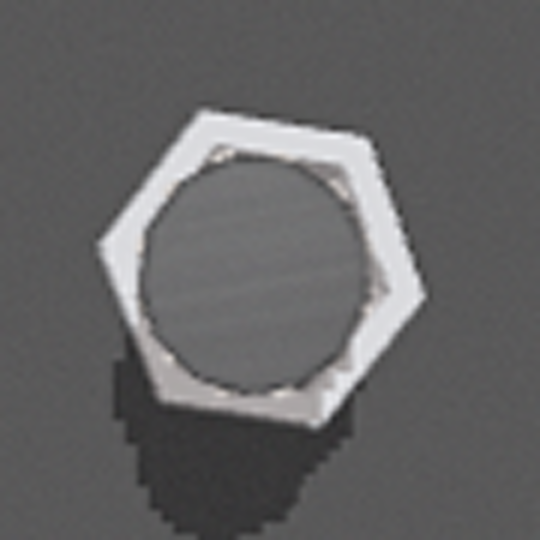

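View pics/s8c.png

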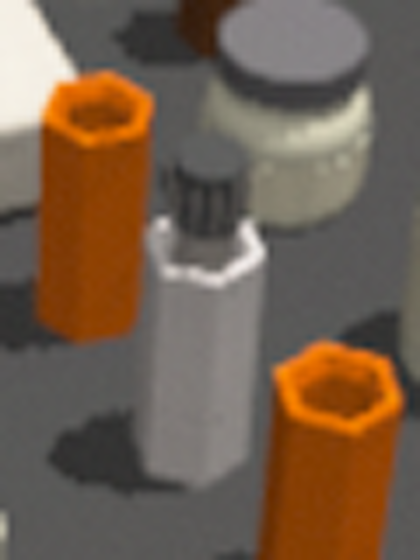

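```bash
python3 - <<'E'
from h import *
s=r.get_state();print(s["joint_pos"],s["tool_rot"],s["eef_pos"],s["t"])
print(onz("wrist",[(323.4,114.5)],.095,st("w8.png")))
E
```

```text
[-11.3323   5.195    4.4886  89.3312  -0.0042 168.6801] [-179.9967    0.0377   -0.0124] [0.5954 0.0128 0.214 ] 11.4167
[[0.655  0.0124 0.095 ]]
```

The cap top is at side (369.4,181.2), so z≈0.134 against 0.133 expected: the cartridge is fully home. The sleeve sits at (0.655,0.0125) with flat normals at about −9°. I turn the tool to yaw 141°, which puts the jaws on a flat pair clear of the neighbours.

>>> arm_command([
  [[1, 0, 0, 0, -7.05], [1, 0, 0, 0, -7.05], [1, 0, 0, 0, -7.05], [1, 0, 0, 0, -7.05], [1, 0, 0, 0, -7.05]],
])

```text
t: 11.83
eef_pos: [0.5951, 0.0129, 0.2128]
tool_rot: [-179.9, 0.1, 35.6]
contact_force: [-1.1, 0.3, 0.2]
width: 0.0851
```

>>> arm_command([
  [[1, 0, 0, 0, -7.05], [1, 0, 0, 0, -7.05], [1, 0, 0, 0, -7.05], [1, 0, 0, 0, -7.05], [1, 0, 0, 0, -7.05]],
])

```text
t: 12.25
eef_pos: [0.5951, 0.0129, 0.2128]
tool_rot: [-179.8, 0.0, 70.8]
contact_force: [0.1, -0.2, -0.1]
width: 0.0854
```

>>> arm_command([
  [[1, 0, 0, 0, -7.05], [1, 0, 0, 0, -7.05], [1, 0, 0, 0, -7.05], [1, 0, 0, 0, -7.05], [1, 0, 0, 0, -7.05]],
])

```text
t: 12.67
eef_pos: [0.5952, 0.0129, 0.2128]
tool_rot: [-179.9, -0.1, 106.1]
contact_force: [0.7, 0.6, 0.3]
width: 0.0854
```

>>> arm_command([
  [[1, 0, 0, 0, -7.05], [1, 0, 0, 0, -7.05], [1, 0, 0, 0, -7.05], [1, 0, 0, 0, -7.05], [1, 0, 0, 0, -7.05]],
])

```text
t: 13.08
eef_pos: [0.5951, 0.0129, 0.2128]
tool_rot: [-179.9, -0.1, 141.3]
contact_force: [0.3, 0.8, -0.3]
width: 0.0851
```

>>> arm_command([
  [[1, 0, 0, 0, 0]],
])

```text
t: 13.17
eef_pos: [0.5951, 0.0129, 0.2129]
tool_rot: [-179.9, -0.1, 141.3]
contact_force: [0.5, 0.9, -0.4]
width: 0.0853
```

```bash
python3 - <<'E'
from h import *
s,_=snap("wrist","w9.png");print(s["joint_pos"])
go(.6552,.0127,.16,141)
E
```

```text
[-11.3288   5.3004   4.4843  89.3392  -0.0041  27.3505]
now [0.5951 0.0129 0.2132] 140.87753475384702 shift [-0.0469  0.0378  0.053 ] len 0.0802 turn -0.12
```

View pics/w9.png

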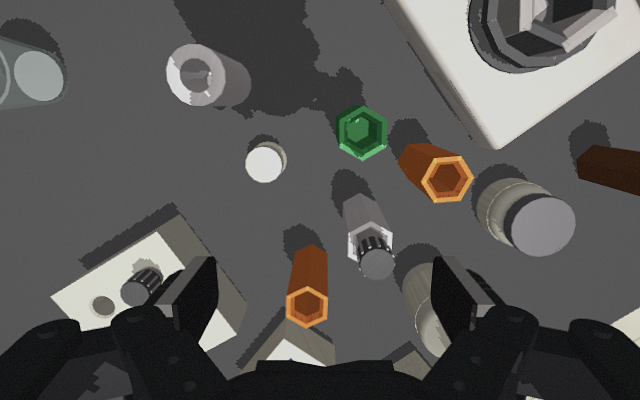

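>>> arm_command([
  [[1, -0.0235, 0.0189, 0, 0], [1, -0.0234, 0.0189, 0, 0], [1, 0, 0, 0.02, 0], [1, 0, 0, 0.02, 0], [1, 0, 0, 0, 0]],
])

```text
t: 13.63
eef_pos: [0.6539, 0.013, 0.1689]
tool_rot: [-179.8, -0.4, 140.7]
contact_force: [-0.2, 0.3, -0.5]
width: 0.0855
```

>>> arm_command([
  [[1, 0, 0, 0, 0]],
])

```text
t: 13.72
eef_pos: [0.6545, 0.0129, 0.173]
tool_rot: [-179.9, -0.2, 140.8]
contact_force: [0.1, 0.0, 0.6]
width: 0.0854
```

```bash
python3 - <<'E'
from h import *
s,_=snap("wrist","w10.png")
go(.6552,.0127,.05,141)
e=[.6550,.0125];print(proj("wrist",[[*e,.133],[*e,.095]],s))
E
```

```text
now [0.6552 0.0128 0.1748] 140.85997321122431 shift [-0.0002  0.      0.1248] len 0.1248 turn -0.14
[[324.88   221.5762]
 [324.8614 203.8193]]
```

View pics/w10.png

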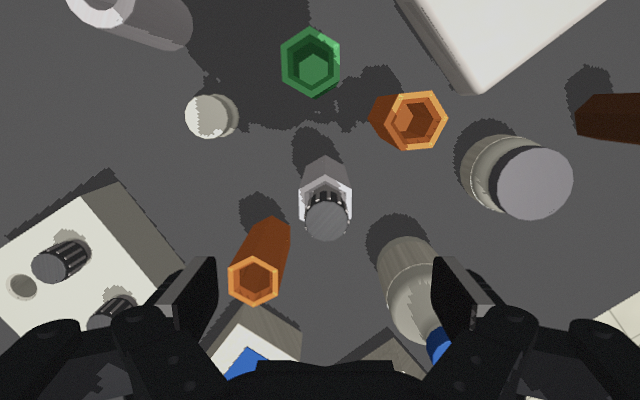

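>>> arm_command([
  [[1, 0, 0, 0.025, 0], [1, 0, 0, 0.025, 0], [1, 0, 0, 0.025, 0], [1, 0, 0, 0.02, 0], [1, 0, 0, 0.01, 0]],
])

```text
t: 14.18
eef_pos: [0.6548, 0.0128, 0.0687]
tool_rot: [-180.0, -0.1, 140.9]
contact_force: [-0.6, 0.3, -0.2]
width: 0.0853
```

>>> arm_command([
  [[1, 0, 0, 0.01, 0], [1, 0, 0, 0.006, 0], [1, 0, 0, 0.003, 0], [1, 0, 0, 0, 0], [1, 0, 0, 0, 0]],
])

```text
t: 14.6
eef_pos: [0.6562, 0.0126, 0.052]
tool_rot: [180.0, 0.1, 141.0]
contact_force: [-0.2, 0.2, -0.1]
width: 0.0852
```

```bash
python3 - <<'E'
from h import *
s,_=snap("wrist","w11.png");snap("side","s11.png")
go(.6552,.0127,.05,141)
b=cv2.imread("pics/s11.png");cv2.imwrite("pics/s11c.png",cv2.resize(b[120:280,280:440],(600,600),interpolation=2))
E
```

```text
now [0.6563 0.0126 0.052 ] 140.991140968836 shift [ 0.0009 -0.0006  0.002 ] len 0.0023 turn -0.01
```

View pics/w11.png

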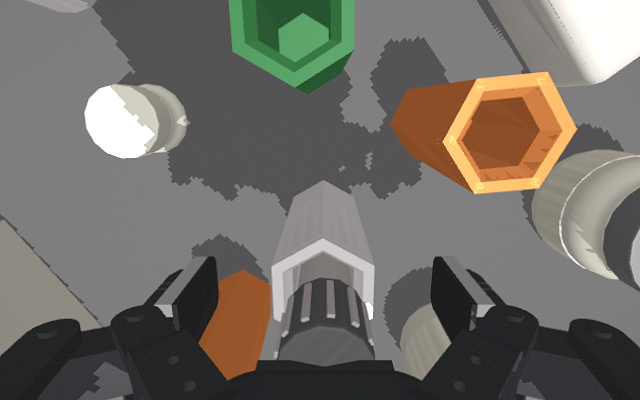

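View pics/s11c.png

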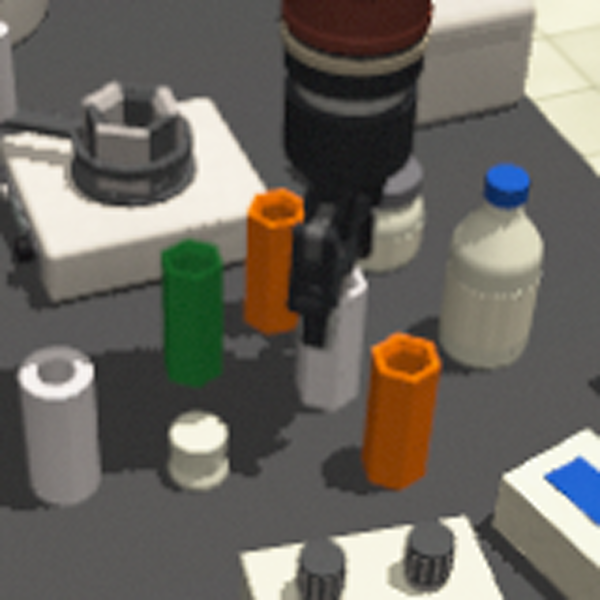

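>>> arm_command([
  [[0, 0.0009, -0.0005, 0.001, 0], [0, 0, 0, 0, 0], [0, 0, 0, 0, 0], [0, 0, 0, 0, 0], [0, 0, 0, 0, 0]],
], grip_force=60)

```text
t: 15.12
eef_pos: [0.6548, 0.0128, 0.0502]
tool_rot: [180.0, 0.0, 141.0]
contact_force: [0.1, 0.4, -2.4]
width: 0.0355
```

>>> arm_command([
  [[0, 0, 0, 0, 0], [0, 0, 0, 0, 0], [0, 0, 0, 0, 0]],
])

```text
t: 15.37
eef_pos: [0.6548, 0.0129, 0.0502]
tool_rot: [180.0, 0.0, 141.0]
contact_force: [0.7, 0.2, 2.7]
width: 0.0349
```

```bash
python3 - <<'E'
from h import *
s,_=snap("wrist","w12.png");snap("side","s12.png");print(s["eef_pos"],s["tool_rot"],s["contact_force"])
b=cv2.imread("pics/s12.png");cv2.imwrite("pics/s12c.png",cv2.resize(b[120:280,280:440],(600,600),interpolation=2))
E
```

```text
[0.6548 0.0129 0.0502] [179.9854   0.0308 140.9968] [0.713  0.1716 2.6538]
```

View pics/w12.png

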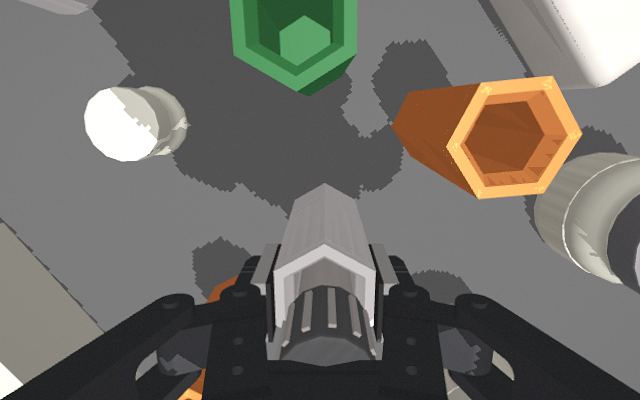

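>>> arm_command([
  [[0, 0, 0, -0.01, 0], [0, 0, 0, -0.02, 0], [0, 0, 0, -0.03, 0], [0, 0, 0, -0.03, 0], [0, 0, 0, -0.035, 0]],
])

```text
t: 15.88
eef_pos: [0.6532, 0.0131, 0.1748]
tool_rot: [-179.9, -0.2, 141.0]
contact_force: [0.4, 0.2, -2.7]
width: 0.0352
```

>>> arm_command([
  [[0, 0, 0, 0, 0], [0, 0, 0, 0, 0]],
])

```text
t: 16.05
eef_pos: [0.6557, 0.0126, 0.1774]
tool_rot: [179.9, 0.2, 141.0]
contact_force: [-0.5, -0.6, -3.6]
width: 0.0355
```

```bash
python3 - <<'E'
from h import *
go(.665,.170,.178,141)
E
```

```text
now [0.6557 0.0126 0.1774] 140.99429914817028 shift [ 0.0918  0.1281 -0.0007] len 0.1576 turn -0.01
```

>>> arm_command([
  [[0, 0.0184, 0.0256, 0, 0], [0, 0.0184, 0.0256, 0, 0], [0, 0.0184, 0.0256, 0, 0], [0, 0.0184, 0.0256, 0, 0], [0, 0.0184, 0.0256, 0, 0]],
])

```text
t: 16.47
eef_pos: [0.6623, 0.1715, 0.1724]
tool_rot: [-179.9, -0.1, 141.0]
contact_force: [1.0, 0.3, -2.7]
width: 0.0349
```

>>> arm_command([
  [[0, 0, 0, 0, 0], [0, 0, 0, 0, 0], [0, 0, 0, 0, 0]],
])

```text
t: 16.72
eef_pos: [0.6627, 0.17, 0.173]
tool_rot: [-179.9, -0.1, 141.0]
contact_force: [-0.4, -1.1, -2.7]
width: 0.0354
```

```bash
python3 - <<'E'
from h import *
s,_=snap("wrist","w13.png");snap("side","s13.png");snap("top","t13.png");print(s["eef_pos"],s["tool_rot"])
E
```

```text
[0.6627 0.17   0.173 ] [-179.8646   -0.1013  141.0167]
```

View pics/w13.png

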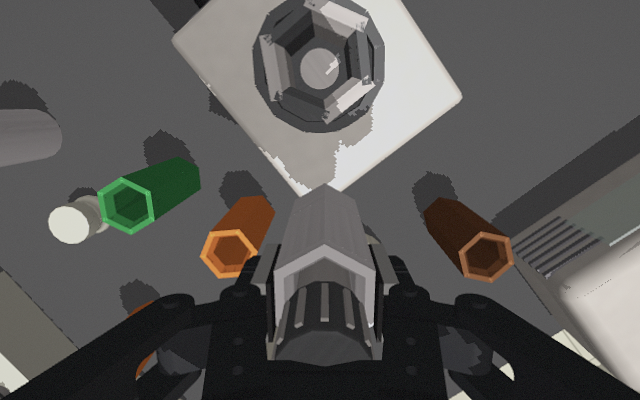

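View pics/s13.png

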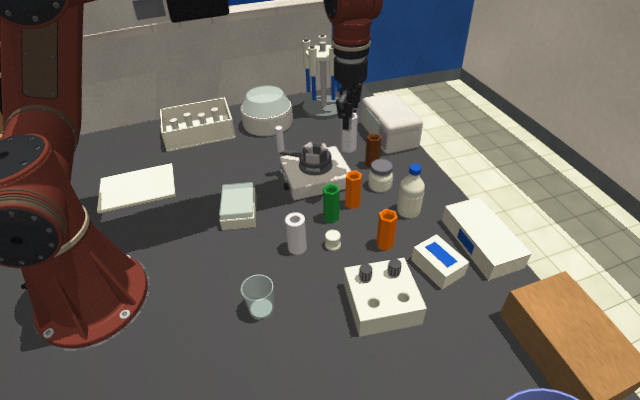

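```bash
python3 - <<'E'
import cv2
w=cv2.imread("pics/w13.png");cv2.imwrite("pics/w13c.png",cv2.resize(w[0:145,240:400],None,fx=4.1,fy=4.1,interpolation=2))
E
```

```text
(no output)
```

View pics/w13c.png

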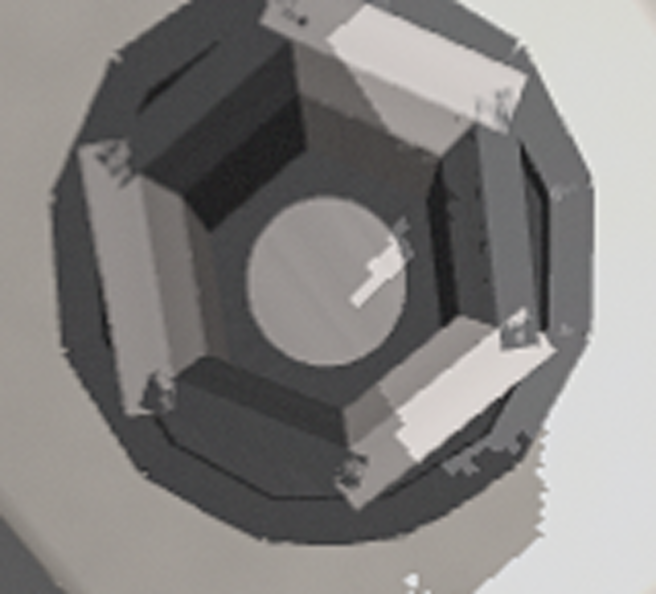

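```bash
python3 - <<'E'
from h import *
s=st("w13.png");C=lambda x,y:(240+(x+.5)/4.1-.5,(y+.5)/4.1-.5)
d=[C(x,y) for x,y in ((328,197),(405,262),(328,366),(247,280))]
W=onz("wrist",d,.054,s);print("disc",W, onz("wrist",[C(327,281)],.054,s))
for z in(.104,):
  for n,p,q in (("L",(80,150),(125,415)),("BR",(555,345),(360,505)),("T",(285,-3),(525,75)),("BRin",(528,310),(340,488)),("Lin",(135,172),(170,385))):
    P=onz("wrist",[C(*p),C(*q)],z,s);v=P[1]-P[0];print(n,P[:,:2].ravel(),np.linalg.norm(v)*1000,np.degrees(np.arctan2(v[1],v[0]))%60)
P=onz("wrist",[(173,40),(290,182),(335,190),(460,97)],.05,s)
for i in(0,2):
  v=P[i+1]-P[i];print(np.degrees(np.arctan2(v[1],v[0]))%90)
# ring outer
ring=[(120,55),(55,195),(65,350),(145,475),(265,543),(385,543),(590,335),(592,185),(525,45)]
R=onz("wrist",[C(*p) for p in ring],.095,s);print(R[:,:2])
# lever
im=cv2.imread("pics/top0.png")
E
```

```text
disc [[0.5795 0.2325 0.054 ]
 [0.5963 0.2364 0.054 ]
 [0.6013 0.2147 0.054 ]
 [0.581  0.2127 0.054 ]] [[0.59   0.2237 0.054 ]]
L [0.5583 0.2053 0.5894 0.1863] 36.434004299469436 28.646398802473048
BR [0.6218 0.242  0.6216 0.2053] 36.67545202276053 29.72129792678146
T [0.5617 0.2403 0.5904 0.2602] 34.91007695440312 34.76065025928306
BRin [0.6154 0.2418 0.6178 0.2045] 37.36509301505907 33.59346687742911
Lin [0.5653 0.2094 0.5904 0.1943] 29.257064410146853 28.86180332614817
88.93020302841867
88.59928082493576
[[0.5505 0.218 ]
 [0.5584 0.198 ]
 [0.5756 0.1845]
 [0.5973 0.1818]
 [0.6171 0.1896]
 [0.6291 0.2044]
 [0.6244 0.2482]
 [0.6076 0.2609]
 [0.5865 0.2644]]
```

```bash
python3 - <<'E'
from h import *
w=cv2.imread("pics/w13.png");cv2.imwrite("pics/w13d.png",cv2.resize(w[170:380,240:410],None,fx=3.5,fy=2.8*1.25,interpolation=2)[:600])
E
```

```text
(no output)
```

View pics/w13d.png

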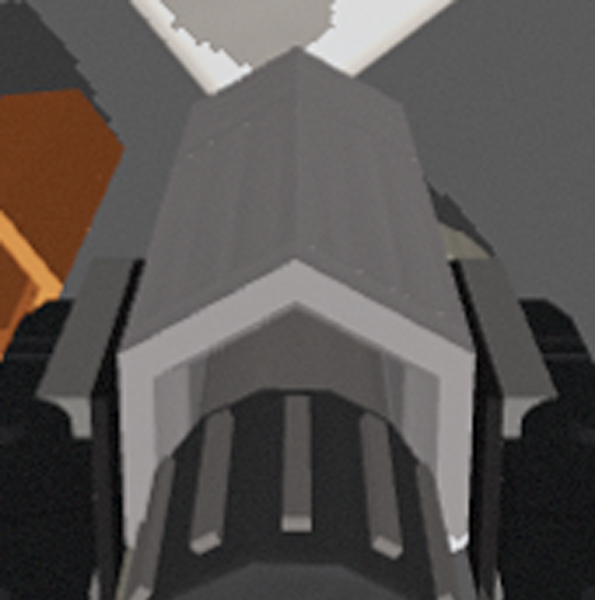

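```bash
python3 - <<'E'
from h import *
s=st("w13.png");C=lambda x,y:(240+(x+.5)/3.5-.5,170+(y+.5)/3.5-.5)
R=Ro.from_euler("xyz",s["tool_rot"],degrees=True).as_matrix();e=s["eef_pos"]
zf=e[2]-.0502
for n,p,z in (("mouth apex",(296,259),zf+.095),("mouth L",(120,353),zf+.095),("mouth R",(473,353),zf+.095),("foot apex",(297,47),zf),("foot L",(193,108),zf),("foot R",(402,108),zf)):
    P=onz("wrist",[C(*p)],z,s)[0];print(n,(R.T@(P-e))*1000)
E
```

```text
mouth apex [ 20.3167  -0.3568 -44.7634]
mouth L [ 10.344  -17.783  -44.7399]
mouth R [ 10.3562  17.1454 -44.8224]
foot apex [19.9583 -0.147  50.2359]
foot L [  9.1876 -18.099   50.2592]
foot R [ 9.1846 17.9626 50.174 ]
```

>>> arm_command([
  [[0, 0, 0, 0, -3.9], [0, 0, 0, 0, -3.9], [0, 0, 0, 0, 0]],
])

```text
t: 17.12
eef_pos: [0.6637, 0.1692, 0.1748]
tool_rot: [-180.0, -0.0, 148.9]
contact_force: [-0.4, -0.5, -3.8]
width: 0.0353
```

```bash
python3 - <<'E'
from h import *
go(.5895,.2237,.173,148.8)
E
```

```text
now [0.6637 0.1692 0.1748] 148.8892638474609 shift [0.0917 0.0084 0.0018] len 0.0921 turn 0.09
```

>>> arm_command([
  [[0, 0.03, 0.0028, 0, 0], [0, 0.03, 0.0028, 0, 0], [0, 0.02, 0.0018, 0, 0], [0, 0.0117, 0.001, 0, 0], [0, 0, 0, 0, 0]],
])

```text
t: 17.53
eef_pos: [0.5882, 0.2259, 0.1753]
tool_rot: [180.0, -0.0, 148.8]
contact_force: [0.5, 0.1, -2.4]
width: 0.0351
```

>>> arm_command([
  [[0, 0, 0, 0, 0], [0, 0, 0, 0, 0], [0, 0, 0, 0, 0]],
])

```text
t: 17.78
eef_pos: [0.5904, 0.2241, 0.1747]
tool_rot: [-180.0, 0.0, 148.7]
contact_force: [-0.3, 0.5, -2.8]
width: 0.0354
```

```bash
python3 - <<'E'
from h import *
s,_=snap("wrist","w14.png");snap("side","s14.png");snap("top","t14.png");go(.5895,.2237,.173,148.8)
w=cv2.imread("pics/w14.png");b=cv2.imread("pics/s14.png")
cv2.imwrite("pics/a14.png",np.hstack([cv2.resize(w[120:320,230:420],None,fx=2,fy=2,interpolation=2),cv2.resize(b[100:200,260:360],(400,400),interpolation=2)]))
E
```

```text
now [0.5901 0.2243 0.1746] 148.73118526669373 shift [ 0.0002 -0.0008  0.0016] len 0.0018 turn -0.07
```

View pics/a14.png

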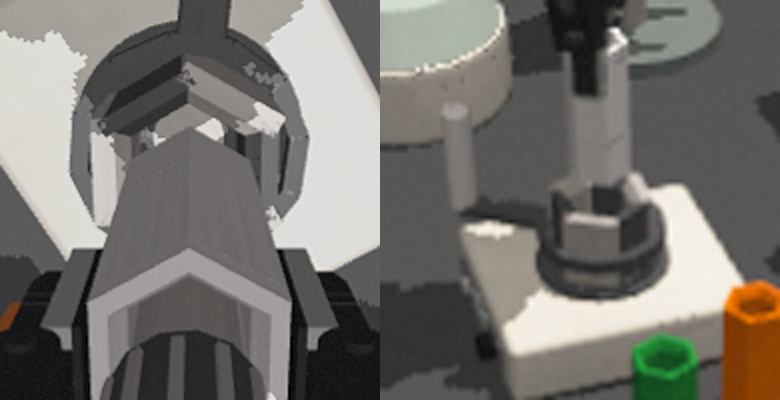

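>>> arm_command([
  [[0, 0.0002, -0.0006, 0.008, 0], [0, 0, 0, 0.006, 0], [0, 0, 0, 0, 0], [0, 0, 0, 0, 0], [0, 0, 0, 0, 0]],
])

```text
t: 18.35
eef_pos: [0.589, 0.2245, 0.1607]
tool_rot: [-180.0, -0.0, 148.8]
contact_force: [0.1, 0.8, -3.1]
width: 0.0353
```

```bash
python3 - <<'E'
from h import *
s,_=snap("wrist","w15.png");snap("side","s15.png");go(.5895,.2237,.1542,148.8)
w=cv2.imread("pics/w15.png");b=cv2.imread("pics/s15.png")
cv2.imwrite("pics/a15.png",cv2.resize(w[120:270,230:420],None,fx=4,fy=4,interpolation=2))
cv2.imwrite("pics/b15.png",cv2.resize(b[110:180,280:350],(560,560),interpolation=2))
# predicted collet hex outer+inner at z .104
a=np.radians(30-1.2+60*np.arange(6))
for R in (.064/3**.5,.0385/3**.5): print(proj("wrist",np.c_[.590+R*np.cos(a),.2235+R*np.sin(a),0*a+.104],s).round(1).tolist())
E
```

```text
now [0.5892 0.2246 0.1611] 148.79700150372267 shift [-0.0007 -0.0006  0.0069] len 0.007 turn -0.0
[[374.2, 241.4], [376.4, 185.4], [324.4, 155.5], [272.4, 185.5], [274.7, 241.5], [324.5, 267.7]]
[[354.6, 230.7], [355.4, 197.0], [324.4, 179.5], [293.4, 197.0], [294.3, 230.7], [324.5, 246.9]]
```

View pics/a15.png

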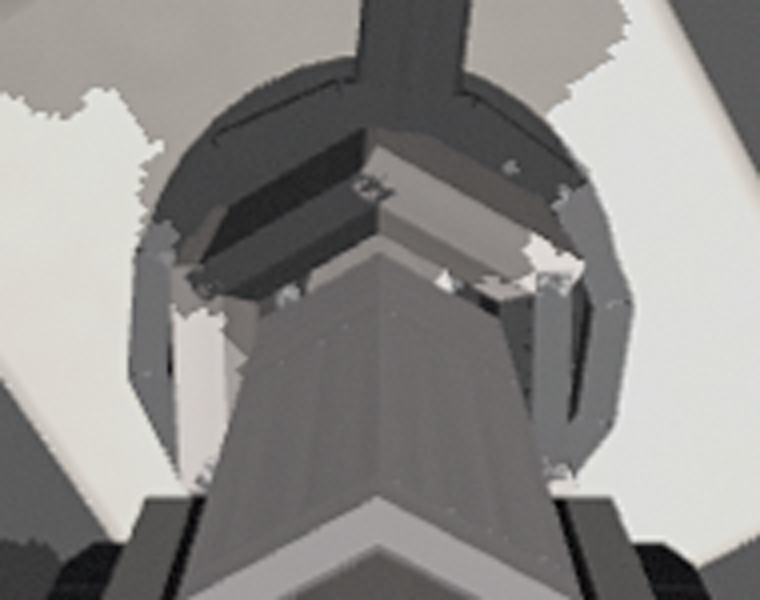

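View pics/b15.png

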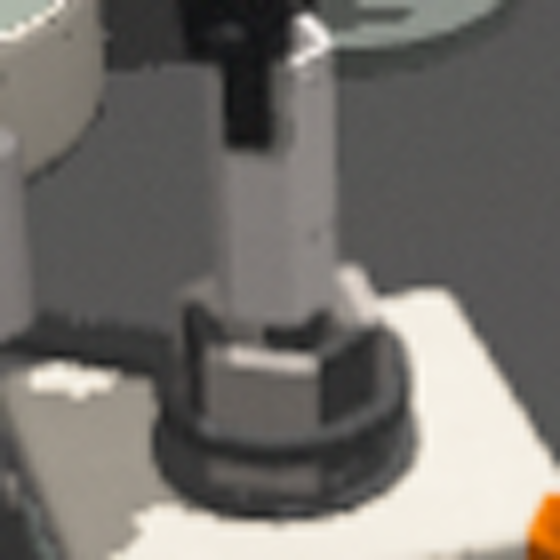

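>>> arm_command([
  [[0, -0.0009, -0.0006, 0.003, 0], [0, 0, 0, 0.003, 0], [0, 0, 0, 0.003, 0], [0, 0, 0, 0.002, 0], [0, 0, 0, 0, 0]],
])

```text
t: 18.87
eef_pos: [0.5891, 0.2235, 0.149]
tool_rot: [-180.0, -0.0, 148.8]
contact_force: [-0.6, -0.8, -2.7]
width: 0.0353
```

>>> arm_command([
  [[0, 0, 0, 0.002, 0], [0, 0, 0, 0.002, 0], [0, 0, 0, 0, 0]],
])

```text
t: 19.12
eef_pos: [0.5893, 0.2236, 0.1454]
tool_rot: [-180.0, -0.0, 148.8]
contact_force: [-0.6, -0.1, -3.4]
width: 0.0352
```

The foot is 9 mm inside the collet, past the lead-in, with no side force. I continue down.

>>> arm_command([
  [[0, 0, 0, 0.003, 0], [0, 0, 0, 0.003, 0], [0, 0, 0, 0.003, 0], [0, 0, 0, 0.003, 0], [0, 0, 0, 0, 0]],
])

```text
t: 19.53
eef_pos: [0.5891, 0.2235, 0.1329]
tool_rot: [-179.9, -0.1, 148.8]
contact_force: [-0.7, 0.4, -3.8]
width: 0.035
```

>>> arm_command([
  [[0, 0, 0, 0.004, 0], [0, 0, 0, 0.004, 0], [0, 0, 0, 0.004, 0], [0, 0, 0, 0.003, 0], [0, 0, 0, 0, 0]],
])

```text
t: 19.95
eef_pos: [0.589, 0.2235, 0.1178]
tool_rot: [-179.9, -0.1, 148.8]
contact_force: [-0.8, -1.1, -2.5]
width: 0.0351
```

Stop expected at TCP z≈0.104.

>>> arm_command([
  [[0, 0, 0, 0.004, 0], [0, 0, 0, 0.003, 0], [0, 0, 0, 0.002, 0], [0, 0, 0, 0, 0]],
])

```text
t: 20.28
eef_pos: [0.5892, 0.2235, 0.1092]
tool_rot: [-180.0, -0.0, 148.8]
contact_force: [0.4, 0.7, -3.4]
width: 0.035
```

>>> arm_command([
  [[0, 0, 0, 0.001, 0], [0, 0, 0, 0.001, 0], [0, 0, 0, 0.0005, 0], [0, 0, 0, 0, 0]],
])

```text
t: 20.62
eef_pos: [0.5895, 0.2236, 0.1073]
tool_rot: [-180.0, 0.0, 148.8]
contact_force: [0.9, 0.5, -2.1]
width: 0.0351
```

>>> arm_command([
  [[0, 0, 0, 0.0007, 0], [0, 0, 0, 0.0007, 0], [0, 0, 0, 0, 0]],
])

```text
t: 20.87
eef_pos: [0.5895, 0.2236, 0.1058]
tool_rot: [-180.0, -0.0, 148.8]
contact_force: [0.1, -0.5, -2.8]
width: 0.0351
```

>>> arm_command([
  [[0, 0, 0, 0.0007, 0], [0, 0, 0, 0.0007, 0], [0, 0, 0, 0, 0], [0, 0, 0, 0, 0]],
])

```text
t: 21.2
eef_pos: [0.5895, 0.2235, 0.1045]
tool_rot: [-180.0, -0.0, 148.8]
contact_force: [-0.6, -0.5, -2.8]
width: 0.0352
```

>>> arm_command([
  [[0, 0, 0, 0.0005, 0], [0, 0, 0, 0, 0], [0, 0, 0, 0, 0]],
])

```text
t: 21.45
eef_pos: [0.5896, 0.2236, 0.1042]
tool_rot: [180.0, 0.0, 148.8]
contact_force: [-0.2, -0.0, -1.3]
width: 0.0353
```

>>> arm_command([
  [[0, 0, 0, 0.0006, 0], [0, 0, 0, 0.0005, 0], [0, 0, 0, 0, 0], [0, 0, 0, 0, 0]],
])

```text
t: 21.78
eef_pos: [0.5897, 0.2236, 0.1042]
tool_rot: [180.0, 0.1, 148.8]
contact_force: [-3.0, -1.3, 5.3]
width: 0.0354
```

The z reading stopped at 0.1042 and the force rose, so the sleeve is on the stop. I release and retreat.

>>> arm_command([
  [[1, 0, 0, 0, 0], [1, 0, 0, 0, 0], [1, 0, 0, 0, 0], [1, 0, 0, 0, 0], [1, 0, 0, 0, 0]],
])

```text
t: 22.2
eef_pos: [0.5895, 0.2235, 0.1029]
tool_rot: [-180.0, -0.0, 148.8]
contact_force: [-0.6, -0.4, 0.5]
width: 0.0854
```

>>> arm_command([
  [[1, 0, 0, 0, 0], [1, 0, 0, 0, 0], [1, 0, 0, -0.01, 0], [1, 0, 0, -0.03, 0], [1, 0, 0, -0.04, 0]],
])

```text
t: 22.62
eef_pos: [0.5875, 0.2232, 0.1811]
tool_rot: [-179.8, -0.2, 148.8]
contact_force: [1.2, 0.6, 0.6]
width: 0.0856
```

>>> arm_command([
  [[0.3, 0, 0, -0.04, 0], [0.3, -0.03, 0, -0.02, 0], [0.3, -0.04, 0, 0, 0], [0.3, 0, 0, 0, 0], [0.3, 0, 0, 0, 0]],
])

```text
t: 23.03
eef_pos: [0.6506, 0.1859, 0.2422]
tool_rot: [-180.0, -0.0, 148.7]
contact_force: [0.0, 0.7, -0.2]
width: 0.0263
```

```bash
python3 - <<'E'
from h import *
s,_=snap("wrist","w16.png");snap("side","s16.png");snap("top","t16.png");print(s["eef_pos"],s["tool_rot"],s["joint_pos"])
b=cv2.imread("pics/s16.png");t=cv2.imread("pics/t16.png")
cv2.imwrite("pics/a16.png",np.hstack([cv2.resize(b[100:220,240:360],(400,400),interpolation=2),cv2.resize(t[130:240,190:300],(400,400),interpolation=2)]))
e=[.590,.2233];print(proj("side",[[*e,z] for z in (.149,.187,.104)]),proj("top",[[*e,.149]]))
E
```

```text
[0.6506 0.1859 0.2422] [-179.9517   -0.047   148.6732] [ 4.911  20.7101 25.0753 94.4316 -0.0112 36.2377]
[[314.0269 133.8207]
 [313.5611 120.9606]
 [314.5532 148.3264]] [[237.6144 176.1557]]
```

View pics/a16.png

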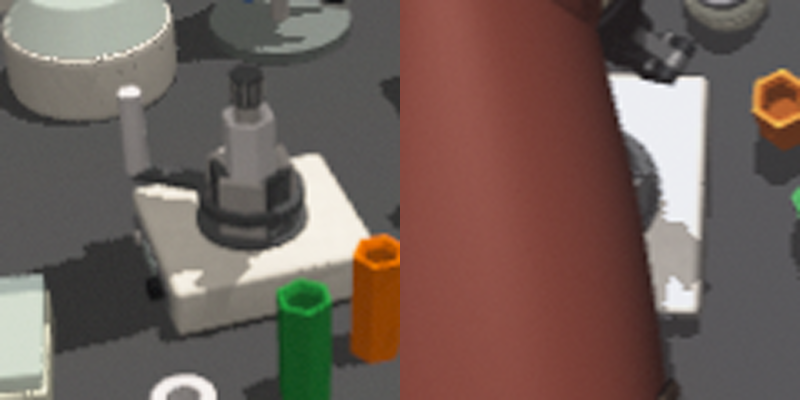

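View pics/w16.png

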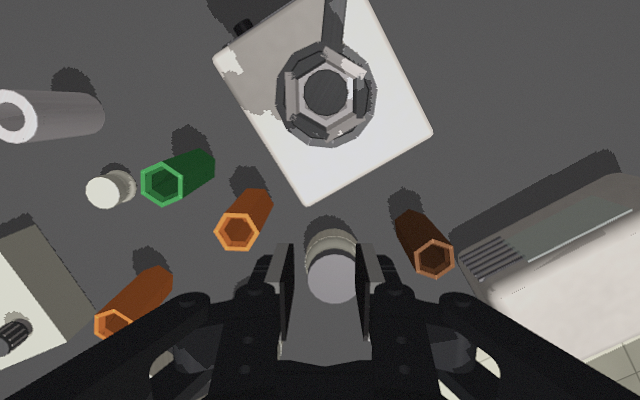

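The sleeve is seated: cap top at side (313.8,121.6) against (313.6,121.0) predicted for z=0.187. Next is the lever. I turn to yaw 180° so the jaws lie along y and straddle the handle.

>>> arm_command([
  [[0.5, 0, 0, 0, -6.26], [0.5, 0, 0, 0, -6.26], [0.5, 0, 0, 0, -6.26], [0.5, 0, 0, 0, -6.26], [0.5, 0, 0, 0, -6.26]],
])

```text
t: 23.6
eef_pos: [0.6485, 0.1882, 0.2439]
tool_rot: [180.0, 0.0, -179.5]
contact_force: [-0.4, 0.5, -0.1]
width: 0.0427
```

```bash
python3 - <<'E'
from h import *
go(.511,.285,.24,180)
E
```

```text
now [0.6485 0.1882 0.2439] -179.5249292247157 shift [0.1367 0.0979 0.0038] len 0.1682 turn 0.48
```

>>> arm_command([
  [[0.5, 0.0274, 0.0196, 0, 0], [0.5, 0.0274, 0.0196, 0, 0], [0.5, 0.0274, 0.0196, 0, 0], [0.5, 0.0274, 0.0196, 0, 0], [0.5, 0.0271, 0.0195, 0, 0]],
])

```text
t: 24.02
eef_pos: [0.5101, 0.2862, 0.2436]
tool_rot: [180.0, 0.0, -179.9]
contact_force: [-0.6, 2.1, 0.3]
width: 0.0426
```

>>> arm_command([
  [[0.5, 0, 0, 0, 0], [0.5, 0, 0, 0, 0], [0.5, 0, 0, 0, 0]],
])

```text
t: 24.27
eef_pos: [0.5121, 0.2853, 0.2436]
tool_rot: [180.0, 0.1, -179.8]
contact_force: [-0.4, -0.4, -0.1]
width: 0.0428
```

```bash
python3 - <<'E'
from h import *
s,_=snap("wrist","w17.png");go(.511,.285,.15,180);print(s["joint_pos"],proj("wrist",[[.511,.285,.152]],s))
E
```

```text
now [0.5126 0.2848 0.2433] -179.89744821492252 shift [0.0017 0.0002 0.0933] len 0.0933 turn 0.1
[16.3573  3.9106  6.2264 92.2456 -0.0159 16.1944] [[324.9966 196.2746]]
```

View pics/w17.png

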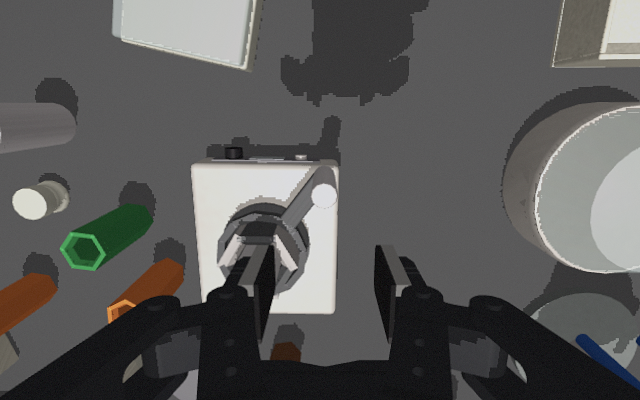

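>>> arm_command([
  [[0.5, 0.0015, 0, 0.03, 0], [0.5, 0, 0, 0.03, 0], [0.5, 0, 0, 0.03, 0], [0.5, 0, 0, 0.02, 0], [0.5, 0, 0, 0, 0]],
])

```text
t: 24.73
eef_pos: [0.509, 0.2834, 0.1277]
tool_rot: [-179.9, -0.4, -180.0]
contact_force: [-1.1, -0.0, -0.9]
width: 0.0426
```

>>> arm_command([
  [[0.5, 0, 0, 0.01, 0], [0.5, 0, 0, 0.01, 0], [0.5, 0, 0, 0.01, 0], [0.5, 0, 0, 0.003, 0], [0.5, 0, 0, 0, 0]],
])

```text
t: 25.15
eef_pos: [0.5108, 0.2848, 0.0993]
tool_rot: [-180.0, -0.1, -179.9]
contact_force: [-0.5, -0.1, 0.7]
width: 0.0429
```

```bash
python3 - <<'E'
from h import *
s,_=snap("wrist","w18.png");_=snap("side","s18.png");go(.511,.285,.1,180)
w=cv2.imread("pics/w18.png");b=cv2.imread("pics/s18.png")
cv2.imwrite("pics/a18.png",np.hstack([cv2.resize(w[150:400,200:450],(400,400),interpolation=2),cv2.resize(b[80:200,230:350],(400,400),interpolation=2)]))
E
```

```text
now [0.5113 0.285  0.1005] -179.90463977037007 shift [ 0.0003 -0.      0.0005] len 0.0005 turn 0.1
```

View pics/a18.png

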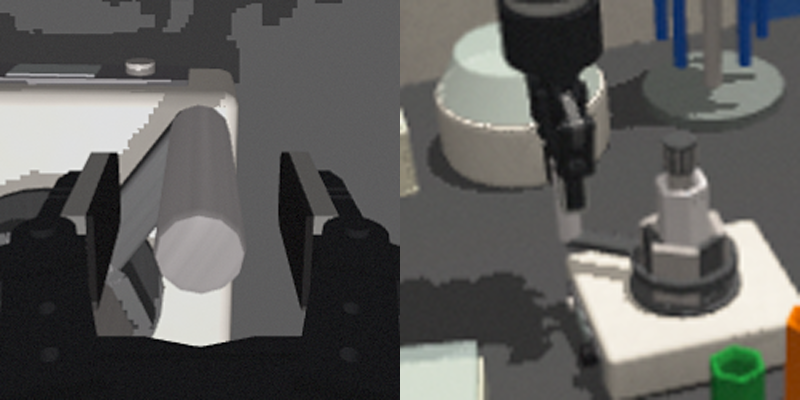

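>>> arm_command([
  [[0.32, 0, 0, 0, 0], [0.32, 0, 0, 0, 0], [0.32, 0.004, -0.0057, 0, 0], [0.32, 0.0037, -0.0057, 0, 0], [0.32, 0, 0, 0, 0]],
])

```text
t: 25.67
eef_pos: [0.5026, 0.273, 0.1002]
tool_rot: [180.0, -0.0, -179.9]
contact_force: [-0.2, 0.6, 0.5]
width: 0.0275
```

>>> arm_command([
  [[0.32, 0.0031, -0.0062, 0, 0], [0.32, 0.003, -0.0063, 0, 0], [0.32, 0.0022, -0.0066, 0, 0], [0.32, 0.0021, -0.0067, 0, 0]],
])

```text
t: 26.0
eef_pos: [0.4924, 0.2474, 0.0998]
tool_rot: [180.0, -0.0, -179.9]
contact_force: [-2.8, 2.6, -0.4]
width: 0.0272
```

```bash
python3 - <<'E'
from h import *
s,_=snap("wrist","w19.png");go(.4930,.2475,.1,180);print(s["contact_force"])
w=cv2.imread("pics/w19.png")
cv2.imwrite("pics/a19.png",cv2.resize(w[100:400,150:500],None,fx=1.6,fy=1.6,interpolation=2))
E
```

```text
now [0.4923 0.2463 0.0998] -179.92185778678586 shift [-0.0007  0.0012 -0.0002] len 0.0014 turn 0.08
[-2.7564  2.639  -0.3926]
```

View pics/a19.png

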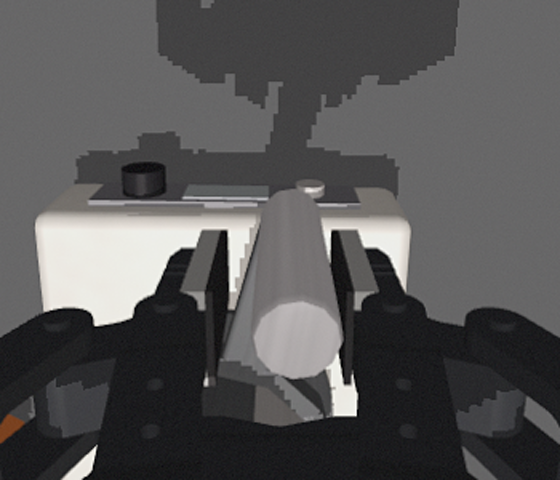

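Handle is following. I continue along the arc.

>>> arm_command([
  [[0.32, 0.0012, -0.0068, 0, 0], [0.32, 0.0009, -0.0069, 0, 0], [0.32, 0.0003, -0.007, 0, 0], [0.32, 0.0001, -0.007, 0, 0]],
])

```text
t: 26.38
eef_pos: [0.4905, 0.2192, 0.0999]
tool_rot: [-180.0, 0.0, -179.9]
contact_force: [-1.6, 2.3, -0.2]
width: 0.0273
```

>>> arm_command([
  [[0.32, -0.0006, -0.007, 0, 0], [0.32, -0.0008, -0.0069, 0, 0], [0.32, -0.0016, -0.0068, 0, 0], [0.32, -0.0018, -0.0067, 0, 0]],
])

```text
t: 26.72
eef_pos: [0.4956, 0.1918, 0.1]
tool_rot: [-180.0, 0.0, -179.9]
contact_force: [-0.9, 1.5, -1.0]
width: 0.0273
```

```bash
python3 - <<'E'
from h import *
go(.4915,.2059,.1,180);print(r.get_state()["contact_force"])
E
```

```text
now [0.4956 0.1918 0.1   ] -179.91632962074243 shift [ 0.0041  0.0141 -0.    ] len 0.0147 turn 0.08
[-0.8949  1.4533 -0.9544]
```

>>> arm_command([
  [[0.32, -0.0025, -0.0065, 0, 0], [0.32, -0.0027, -0.0064, 0, 0], [0.32, -0.0034, -0.0061, 0, 0], [0.32, -0.0036, -0.006, 0, 0]],
])

```text
t: 27.05
eef_pos: [0.508, 0.167, 0.1]
tool_rot: [-180.0, 0.0, -179.9]
contact_force: [-1.4, 2.2, 0.5]
width: 0.0275
```

>>> arm_command([
  [[0.32, -0.002, -0.003, 0, 0], [0.32, -0.002, -0.003, 0, 0], [0.32, 0, 0, 0, 0]],
])

```text
t: 27.3
eef_pos: [0.5122, 0.161, 0.1]
tool_rot: [-180.0, 0.0, -179.9]
contact_force: [0.2, 0.2, -0.2]
width: 0.0276
```

>>> arm_command([
  [[0.32, -0.001, -0.0015, 0, 0], [0.32, -0.001, -0.0015, 0, 0], [0.32, 0, 0, 0, 0]],
])

```text
t: 27.55
eef_pos: [0.5138, 0.1586, 0.1]
tool_rot: [-180.0, 0.0, -179.9]
contact_force: [0.4, 1.0, 0.1]
width: 0.0273
```

>>> arm_command([
  [[0.32, -0.0008, -0.0012, 0, 0], [0.32, -0.0007, -0.001, 0, 0], [0.32, 0, 0, 0, 0]],
])

```text
t: 27.8
eef_pos: [0.515, 0.1568, 0.1]
tool_rot: [180.0, -0.0, -179.9]
contact_force: [-1.9, 2.8, 0.5]
width: 0.0273
```

>>> arm_command([
  [[0.32, -0.0006, -0.0008, 0, 0], [0.32, 0, 0, 0, 0], [0.32, 0, 0, 0, 0]],
])

```text
t: 28.05
eef_pos: [0.515, 0.1568, 0.0999]
tool_rot: [179.9, -0.1, -179.9]
contact_force: [-4.8, 7.2, 2.1]
width: 0.0274
```

```bash
python3 - <<'E'
from h import *
s,_=snap("wrist","w20.png");print(s["eef_pos"],s["contact_force"])
w=cv2.imread("pics/w20.png")
cv2.imwrite("pics/a20.png",cv2.resize(w[100:400,150:500],None,fx=1.6,fy=1.6,interpolation=2))
E
```

```text
[0.515  0.1568 0.0999] [-4.8484  7.232   2.0982]
```

View pics/a20.png

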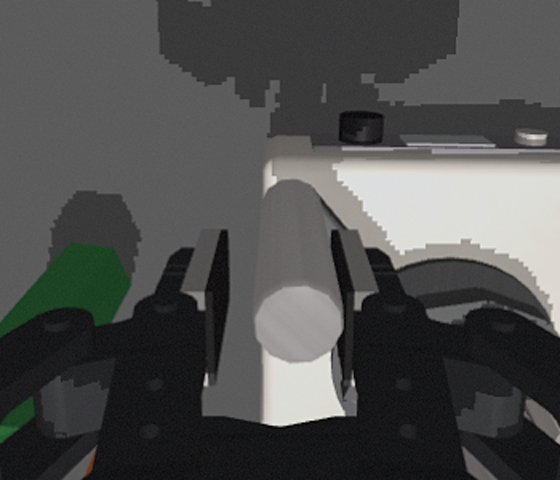

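>>> arm_command([
  [[0.32, -0.0005, -0.0008, 0, 0], [0.32, 0, 0, 0, 0], [0.32, 0, 0, 0, 0]],
])

```text
t: 28.35
eef_pos: [0.515, 0.1567, 0.0999]
tool_rot: [179.8, -0.1, -179.8]
contact_force: [-8.4, 11.1, 3.1]
width: 0.0273
```

>>> arm_command([
  [[0.5, 0.0015, 0.002, 0, 0], [0.5, 0, 0.001, 0, 0], [0.5, 0, 0, 0, 0], [0.5, 0, 0, -0.03, 0], [0.5, 0, 0, -0.04, 0]],
])

```text
t: 28.77
eef_pos: [0.5125, 0.1574, 0.1672]
tool_rot: [-179.9, -0.4, -179.9]
contact_force: [0.6, -0.1, 0.9]
width: 0.0426
```

>>> arm_command([
  [[0.5, 0, 0, -0.04, 0], [0.5, 0, -0.03, -0.02, 0], [0.5, 0, -0.04, 0, 0], [0.5, 0, -0.04, 0, 0], [0.5, 0, 0, 0, 0]],
])

```text
t: 29.18
eef_pos: [0.5156, 0.0419, 0.2305]
tool_rot: [-179.8, 0.1, 179.8]
contact_force: [-0.2, -0.4, -1.0]
width: 0.0431
```

```bash
python3 - <<'E'
from h import *
s,_=snap("wrist","w21.png");_=snap("side","s21.png");_=snap("top","t21.png");print(s["eef_pos"],s["contact_force"],s["joint_pos"])
b=cv2.imread("pics/s21.png");t=cv2.imread("pics/t21.png")
cv2.imwrite("pics/a21.png",np.hstack([cv2.resize(b[90:230,240:380],(400,400),interpolation=2),cv2.resize(t[130:240,190:300],(400,400),interpolation=2)]))
e=[.590,.2233];print(proj("side",[[*e,.187],[.512,.1606,.152]]),proj("top",[[.512,.1606,.152]]),proj("wrist",[[.512,.1606,.152],[*e,.187],[*e,.149]],s))
E
```

```text
[0.5156 0.0419 0.2305] [-0.1953 -0.4282 -1.0413] [-9.7659 -8.3896 -7.1519 91.1312 -0.1517 -9.5698]
[[313.5611 120.9606]
 [291.1496 152.    ]] [[263.151  209.3423]] [[500.2744 197.133 ]
 [610.4509 329.0679]
 [570.5158 297.3146]]
```

View pics/a21.png

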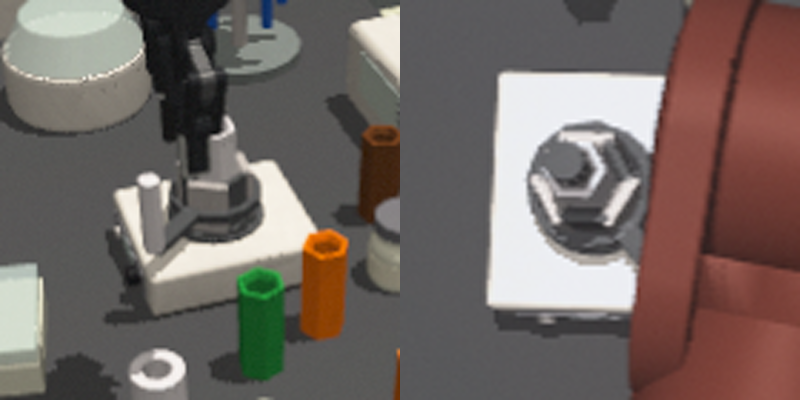

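View pics/w21.png

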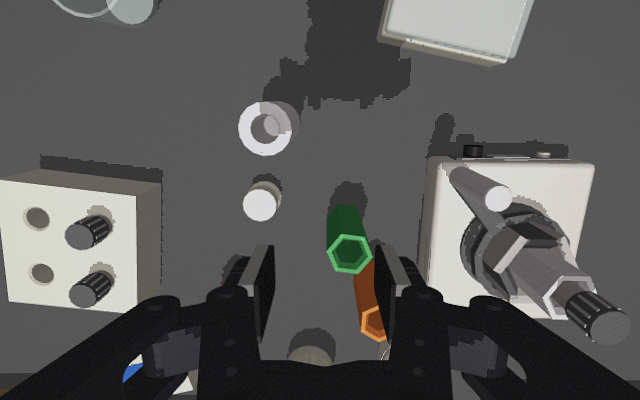

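View pics/s21.png

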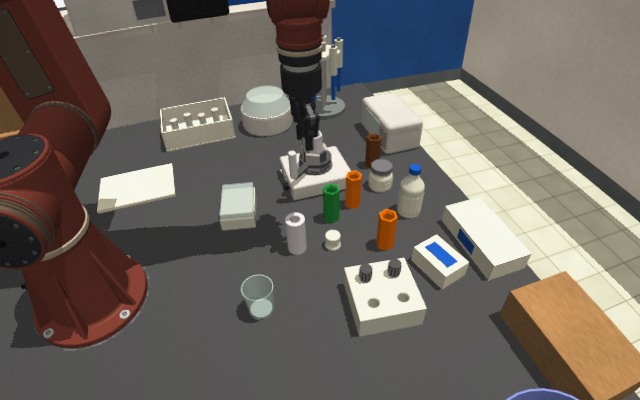

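The handle matches the fully closed prediction: side (291.4,152.3) against (291.1,152.0), wrist (498,198) against (500,197). The cap in the wrist view is about 10 px off prediction at the picture's edge, so I clear the view and check the seat again.

>>> arm_command([
  [[0.5, 0, -0.04, 0, 0], [0.5, 0, -0.04, 0, 0], [0.5, 0, -0.04, 0, 0], [0.5, 0, -0.03, 0, 0], [0.5, 0, 0, 0, 0]],
])

```text
t: 29.75
eef_pos: [0.5153, -0.1057, 0.2294]
tool_rot: [-179.9, -0.0, 179.9]
contact_force: [0.2, 0.1, 0.2]
width: 0.0427
```

```bash
python3 - <<'E'
from h import *
s,_=snap("side","s22.png");_=snap("top","t22.png");print(s["eef_pos"])
b=cv2.imread("pics/s22.png");t=cv2.imread("pics/t22.png")
cv2.imwrite("pics/a22.png",np.hstack([cv2.resize(b[100:200,260:360],(400,400),interpolation=2),cv2.resize(t[130:230,190:290],(400,400),interpolation=2)]))
e=[.590,.2233];P=[[*e,.187],[*e,.149],[*e,.104],[.512,.1606,.152]]
for n,o in(("side",(260,100)),("top",(190,130))):
    p=proj(n,P);print(n,p.tolist(),((p-o+.5)*4).round(0).tolist())
# w21 checks
sw=st("w21.png");print(proj("wrist",[[*e,.104],[.590,.2233,.06],[.5055,.1483,.05],[.5785,.0624,.095],[.4700,-.0075,.095]],sw))
E
```

```text
[ 0.5153 -0.1057  0.2294]
side [[313.5610801449501, 120.96062215166228], [314.02688526716616, 133.82074328381094], [314.5531975746027, 148.32643263723898], [291.14958294424235, 151.99999523926851]] [[216.0, 86.0], [218.0, 137.0], [220.0, 195.0], [127.0, 210.0]]
top [[234.95433072771158, 173.59496023278717], [237.61444789880838, 176.15566131744603], [240.55758848293138, 178.98821038776293], [263.1509934882441, 209.34229521597706]] [[182.0, 176.0], [192.0, 187.0], [204.0, 198.0], [295.0, 319.0]]
[[535.7508 269.6191]
 [510.1943 249.2257]
 [437.446  162.7931]
 [349.0197 253.1778]
 [264.2979 129.1473]]
```

View pics/a22.png

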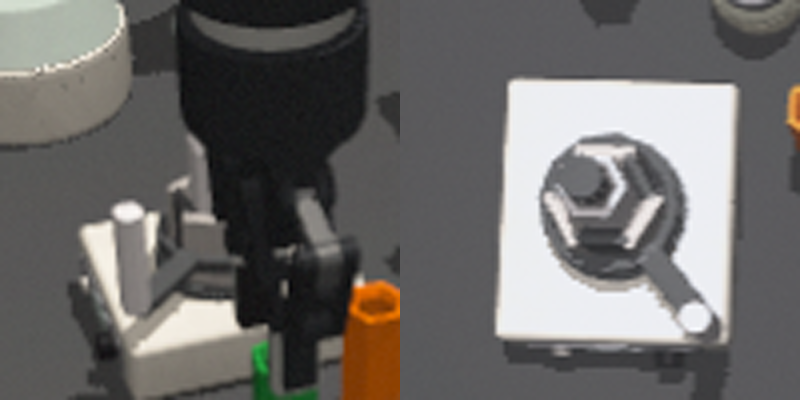

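>>> arm_command([
  [[0.5, 0, -0.04, 0, 0], [0.5, 0, -0.04, 0, 0], [0.5, 0, -0.04, 0, 0], [0.5, 0, -0.04, 0, 0], [0.5, 0, 0, 0, 0]],
])

```text
t: 30.27
eef_pos: [0.5156, -0.266, 0.2289]
tool_rot: [-179.9, -0.0, 180.0]
contact_force: [0.8, 0.2, 0.2]
width: 0.0427
```

```bash
python3 - <<'E'
from h import *
s,_=snap("side","s23.png");print(s["eef_pos"],s["t"])
b=cv2.imread("pics/s23.png")
cv2.imwrite("pics/a23.png",np.hstack([cv2.resize(b[100:200,260:360],(500,500),interpolation=2),cv2.resize(b[150:350,230:430],(300,300)).repeat(1,0).copy() if 0 else cv2.resize(b[150:350,230:430],(300,500))]))
e=[.590,.2233];print(((proj("side",[[*e,.187],[*e,.149],[*e,.104],[.512,.1606,.152]])-[260,100]+.5)*5).round())
E
```

```text
[ 0.5156 -0.266   0.2289] 30.2667
[[270. 107.]
 [273. 172.]
 [275. 244.]
 [158. 262.]]
```

View pics/a23.png

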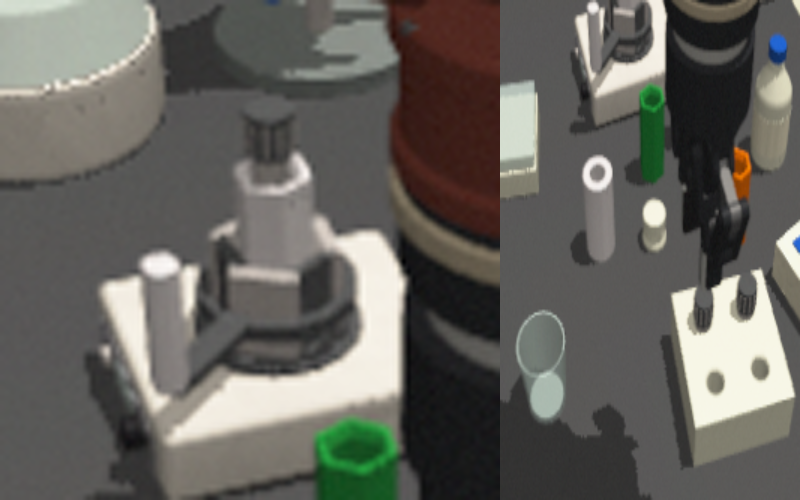

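All checks agree, so I hand the job in.

```bash
python3 -c "
from bench import r
print(r.get_state()['t'],r.get_state()['contact_force']);print(r.job_done())"
```

```text
30.3167 [ 0.04719463  0.67730547 -0.41187584]
the job is handed in; nothing more can be done
None
```

The job is done and handed in at about 30 s. I put the long cartridge fully home in the hexagonal sleeve and set the sleeve on the collet's depth stop. Then I swung the lever to its closed stop.

**What the last checks showed**
- **Cartridge in sleeve:** the cap top measured about 134 mm against 133 mm expected.
- **Sleeve on the stop:** it stopped moving down and the force rose where expected. Cap, sleeve mouth and lever handle are within about 1 px of the seated, closed positions in the side and top views.
- **Lever:** it stopped moving at about 14 N, where the handle should be when closed.
- **Everything else:** nothing else looks moved. The robot was clear, with the wrist force near zero.

**What failed or disagreed**
- **First grasp:** it closed on nothing, just above the cap. The pictures put the fingertips about 19 mm behind the TCP, not the stated 17 mm ahead. Lowering the grasp by 36 mm fixed it, and I used the seen tip position from then on.
- **One wrist picture:** taken just after the lever closed, it showed the cap about 10 px off prediction near the picture's edge. The later top and side views did not show this, so I took it to be an edge-of-picture or settling error.

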